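Load the glaze-drying shelf and start the dryer

ROBOT

A 7-joint arm with a two-finger parallel gripper is mounted at the origin on the work surface. World frame = base frame: x ahead of the robot, y to its left, z up, the work surface at z = 0. Lengths are in mm, angles in rad, forces in N, time in s.
With the tool pointing down it reaches from about 400 to 875 mm from the base axis. Payload 4.4 kg.
Tool frame: the origin (TCP) lies on the centre line of the jaws, within the pads' length; the fingertips stand 14 mm ahead of it and the grasp point (between the pads) lies 5 mm behind it (tips_ahead is the distance from the TCP to the fingertips, in mm); z points along the fingers, y is the line along which they close (so a half turn about z gives the same grasp; the last joint's range is limited). The gripper opens to 85 mm and grips with 20 to 120 N. Pads are 22 mm wide; open, the fingers measure 114 mm over their backs; the gripper's body (76 mm by 85 mm) begins 54 mm behind the grasp point. The pads swing forward as they close: fully open they stand 13 mm farther back than shut.
Start: joints at [1.121, 0.628, 0.038, 1.517, -0.027, 0.996, -0.02], TCP at [243.418, -602.715, 245.313] pointing down, gripper open.
Joint ranges: [-3.06, 3.06], [-0.37, 2.12], [-1.25, 1.32], [0.18, 2.47], [-1.1, 4.24], [0.23, 1.98], [-2.94, 2.94]. Speed limits (rad/s): [2.57, 2.57, 3.14, 3.14, 3.14, 3.14, 3.14].

INTERFACE

Orientations are given as [roll, pitch, yaw] about the fixed x, y, z axes, in that order (R = Rz(yaw) Ry(pitch) Rx(roll)).
In Python, from cell import * gives the robot as it stands.
- The arm moves only by the tool move_arm, never from a script. Its argument "rows" is text: rows parted by semicolons, each of 7 numbers parted by spaces: the shift along the tool's x, y, z scaled (see below), then the turn, a rotation vector about the tool's x, y, z scaled (see below), then the closure, from -1 (fully open) to 1 (shut). A call has 1 to 12 rows; each row is the pose to reach, as a shift and turn from the pose commanded when the call began, along the tool's axes at that moment; what a row does not reach only later rows make up. The controller multiplies each number of a shift by 0.3 m and each number of a turn by pi/2 rad. A row lasts 1/12 s, in which the tool goes at most 41.7 mm and 7.16 degrees, less where a joint would pass 70% of its speed; a pose out of reach is approached as far as the arm can. A call with a number of a shift or a turn outside -1 to 1 is refused whole. A call with a gripper value outside its range is refused whole. The fingers move at their own pace and stop on an object; the grip force is fixed at half the most. Time passes only in rows, so rows that repeat a pose let the fingers close. It gives the time, the measured TCP pose, the force, the opening and the grip force at its end, in the units of the state.
- read_state(): the state, without advancing time (a new reading comes with each control period).
- get_image(name): name is "side" or "top"; returns a dict with "img" (384x512x3 uint8, red, green, blue), "vfov" (degrees; the focal length in pixels is half the picture's height over the tangent of half this angle, whatever the lens; pixels are square), "cx", "cy" (the principal point, pixels), "extrinsics" (4x4, takes a point from camera to world coordinates). Camera axes: x right, y up, looking along -z (the intrinsics and any distortion apply to the point x, -y, -z); pixel columns grow to the right and rows downward; lengths in mm; the calibration is good to about 2 mm. A picture is of the moment at which its call begins. There is no depth.
- finish_job(): hands the job in; it is judged then, once.
The state is a dict: "clock": time; "qpos": joint angles; "qd": joint speeds; "tau": joint torques, N m; "eef_pos": TCP position; "tool_rot": TCP orientation; "force": force on the tool from outside, world axes, zero at the start; "torque": the same for the moment, N m; "width": finger opening in mm; "gripper_force": force on a finger pad.
Only numpy, scipy, OpenCV 4.12 (cv2) and the standard library are available. Lean on these libraries where they do the work, as an engineer would, in place of code of your own. Each camera call takes 0.05 s, during which the arm holds its last target. There are 200 camera calls.

TASK

Load the glazing shelf for drying: stand all the bud vases in one straight row centred over the back steel strip and all the beakers in one straight row centred over the front strip, side by side and upright with about a finger's width (15 mm) between neighbours, never touching. Once both rows stand, turn the thermostat dial until its pointer is on the broad brass mark, and only after that throw the fan lever into the brass-marked notch. The rows must still be neat when you finish; leave the tall celadon bottle, the saucers and the kiln post where they are.

Things in the scene. Friction and masses are not known exactly. Their poses are not given: they have to be found in the camera images.
- vase1: Raw-glazed bud vase, chalky white, 112 mm tall: round body 58 mm across up to 58 mm height, shoulder to 78 mm, then a straight neck 26 mm across from 78 mm up to the mouth at 112 mm. Origin: centre of its foot, z up its axis. 250 g. Two or three vases are present.
- vase2: Raw-glazed bud vase, chalky white, 112 mm tall: round body 58 mm across up to 58 mm height, shoulder to 78 mm, then a straight neck 26 mm across from 78 mm up to the mouth at 112 mm. Origin: centre of its foot, z up its axis. 250 g. Two or three vases are present.
- vase3: Raw-glazed bud vase, chalky white, 112 mm tall: round body 58 mm across up to 58 mm height, shoulder to 78 mm, then a straight neck 26 mm across from 78 mm up to the mouth at 112 mm. Origin: centre of its foot, z up its axis. 250 g. Two or three vases are present.
- beaker1: Raw-glazed straight beaker, chalky white, 60 mm across, 75 mm tall, a plain cylinder without handle, bottom-heavy. Origin: centre of its foot, z up its axis. 220 g. Two or three beakers are present.
- beaker2: Raw-glazed straight beaker, chalky white, 60 mm across, 75 mm tall, a plain cylinder without handle, bottom-heavy. Origin: centre of its foot, z up its axis. 220 g. Two or three beakers are present.
- beaker3: Raw-glazed straight beaker, chalky white, 60 mm across, 75 mm tall, a plain cylinder without handle, bottom-heavy. Origin: centre of its foot, z up its axis. 220 g. Two or three beakers are present.
- shelf: Low fixed shelf of barn boards, 250 mm deep (its x, pointing to its back, away from the robot), 280 mm wide (y), top surface 55 mm above its origin on the bench under its middle. A fixed shallow drawer, up to 40 mm high, stands half open in front, out to 230 mm before the origin. Two thin steel strips run side to side, flush with the top.
- row_back (a point): Middle of the back steel strip, on the shelf's top surface, 60 mm behind the shelf's middle. The strip runs 250 mm along the shelf's y axis (this point's axes are the shelf's).
- row_front (a point): Middle of the front steel strip, on the shelf's top surface, 60 mm before the shelf's middle, 120 mm from the back strip; same axes.
- controls: Fixed grey dryer control box left of the shelf, 220 mm along x, 100 mm along y. The near end (x -110 to -10 mm) is a step 100 mm high with the dial on top, the far end (x -10 to +110 mm) is 50 mm high with the lever in its gate. Origin on the bench under its middle, x away from the robot.
- dial (a joint): Angle of the thermostat dial, rad, turning about a vertical axis; grows clockwise seen from above, from 0 to 4.71. At 0 its white pointer points to the box's -x (to the robot). Scale lines stand every 0.524 rad from 0; the one at 2.094 rad (120 degrees) is the broad brass mark. Friction holds the dial where it is left.
- dial_grip (a point): Centre of the dial's bar grip, on the dial's axis, 124 mm above the box's foot. The bar is 50 mm long along the pointer, 14 mm wide, its top 10 mm above this point and its underside 16 mm below it. The point turns with the dial: its -x axis is the pointer's direction.
- lever (a joint): Angle of the fan lever, rad, 0 to 1.2: at 0 it leans 0.6 rad from vertical towards the box's -x, at 0.6 it is upright, at 1.2 it leans 0.6 towards +x. The gate has notches at 0 (off), 0.4, 0.8 and 1.2; the one at 0.8 has brass marks on both sides. Friction holds it where it is left.
- lever_ball (a point): Centre of the lever's ball knob, 26 mm across, on an 8 mm shaft, 75 mm from the pivot.
- lever_pivot (a point): The lever's pivot, on the box, 55 mm along its x from its middle and 50 mm above its foot; the lever swings in the box's x-z plane.
- celadon_bottle: Bystander: tall celadon bottle, 92 mm across, 205 mm tall. Origin: centre of its foot.
- saucers: Bystander: pile of two terracotta saucers, 124 mm across, 36 mm high. Origin: centre of its underside.
- kiln_post: Bystander: cream square kiln post, 45 x 45 x 150 mm, upright. Origin: centre of its underside.

How it is judged:
By the outcome, as a careful person would: the job done as asked, in the order asked, and still so for the second after the job is handed in, with the robot touching nothing.
Of vase1, vase2, vase3 only 2 to 3 are there at a start; the rules pass over those that are not, and their reading is None.
Of beaker1, beaker2, beaker3 only 2 to 3 are there at a start; the rules pass over those that are not, and their reading is None.
At some moment in a run one of vase1, vase2, vase3, beaker1, beaker2, beaker3 may be knocked a few centimetres aside while the robot is not near it.
It also fails if it takes over 210 s, if anything falls off the work surface, if the arm or the gripper's body presses on something with over 40 N, if the wrist force passes 120 N, or if a joint passes its speed limit or range.

## Working session

There is one attempt and no reset: what is moved stays moved. The work goes in short steps, Python scripts to look and compute and a tool call to move; the robot and the scene stay as the last step left them, time stands still between calls to the robot, and variables do not carry over. Pictures are saved under pics/ and viewed, at most 14 in all, crops included, and the job is handed in when it is done.

Besides the shell and the picture viewer there is one more tool, called after "Call:" as name(argument=value, ...), one argument or row to a line, values as JSON. move_arm: Moves the arm, as the interface text tells. Its arguments: {"type":"object","properties":{"rows":{"type":"string"}},"required":["rows"]}

```bash
ls; mkdir -p pics; python3 - <<'E'
from cell import *
import cv2
for n in ("side","top"):
    d=get_image(n); cv2.imwrite(f"pics/{n}0.png",d["img"][:,:,::-1])
    print(n,{k:v for k,v in d.items() if k!="img"})
print(read_state())
E
```

```text
pics
side {'vfov': 50.12200965540579, 'cx': 256.5424242527706, 'cy': 194.36854419561297, 'extrinsics': array([[-9.39313446e-01,  2.35080219e-01, -2.49855040e-01,
         3.05599121e+02],
       [-3.42961962e-01, -6.60897430e-01,  6.67526539e-01,
         8.73924753e+02],
       [-8.20626877e-03,  7.12707428e-01,  7.01413415e-01,
         9.92476028e+02],
       [ 0.00000000e+00,  0.00000000e+00,  0.00000000e+00,
         1.00000000e+00]])}
top {'vfov': 56.190020249722174, 'cx': 254.33332200798668, 'cy': 190.44530162137758, 'extrinsics': array([[ 2.56885386e-02,  9.95994487e-01, -8.56450832e-02,
         5.26134411e+02],
       [-9.99662625e-01,  2.59228851e-02,  1.62506384e-03,
         5.31304001e+00],
       [ 3.83872228e-03,  8.55744432e-02,  9.96324384e-01,
         1.01661456e+03],
       [ 0.00000000e+00,  0.00000000e+00,  0.00000000e+00,
         1.00000000e+00]])}
{'clock': 0.1, 'qpos': array([ 1.12120634,  0.62924357,  0.03848001,  1.5182614 , -0.02697582,
        0.99630373, -0.01998414]), 'qd': array([-0.00053946, -0.00032047,  0.00027419, -0.00307798,  0.00017925,
       -0.000643  , -0.00092823]), 'tau': array([ 3.19379171e-03, -5.64534330e+01,  1.23041287e+00, -1.93972349e+01,
        1.12482818e-02,  5.45815434e-03,  2.34238416e-05]), 'eef_pos': array([ 243.18842409, -602.21863776,  244.49031758]), 'tool_rot': array([-3.13989635e+00,  5.74149964e-05,  3.83790677e-01]), 'force': array([ 0.05046481, -0.2003471 ,  0.26575086]), 'torque': array([0.03282764, 0.02174753, 0.02644328]), 'gripper_force': 0.0, 'width': 85.60991077207554}
```

View pics/side0.png

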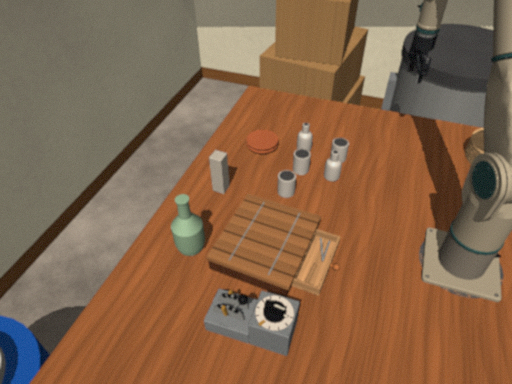

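View pics/top0.png

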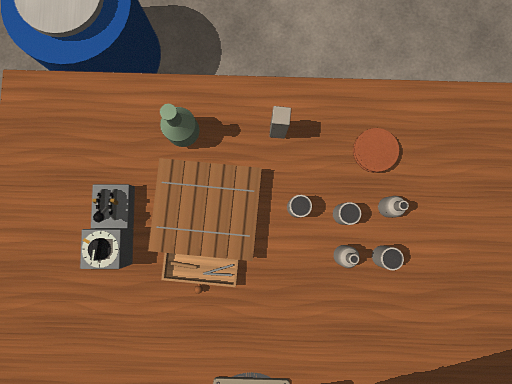

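The side view shows two vases (305,138) and (333,167), three beakers (302,160), (340,148) and (287,183), the shelf at about (265,240) and the box at (252,318). In the top view the vases are at (398,206) and (348,257), the beakers at (300,205), (349,213) and (391,258), the dial at (100,249) and the lever at about (105,203).

```bash
cat > h.py <<'E'
from cell import *
import cv2, numpy as np
def cam(d):
    f=192/np.tan(np.radians(d["vfov"])/2); return f,d["cx"],d["cy"],np.array(d["extrinsics"])
def proj(d,P):
    f,cx,cy,E=cam(d); p=(np.atleast_2d(P)-E[:3,3])@E[:3,:3]
    return np.c_[cx+f*p[:,0]/-p[:,2], cy+f*p[:,1]/p[:,2]]
def ray(d,uv):
    f,cx,cy,E=cam(d); v=np.array([(uv[0]-cx)/f,-(uv[1]-cy)/f,-1.]); v=E[:3,:3]@v
    return E[:3,3],v/np.linalg.norm(v)
def atz(d,uv,z):
    o,v=ray(d,uv); return o+v*(z-o[2])/v[2]
def tri(pairs):
    A=0;b=0
    for d,uv in pairs:
        o,v=ray(d,uv); M=np.eye(3)-np.outer(v,v); A=A+M; b=b+M@o
    p=np.linalg.solve(A,b); return p
def crop(img,x,y,w,h,s,name):
    cv2.imwrite(name,cv2.resize(img[y:y+h,x:x+w,::-1],None,fx=s,fy=s,interpolation=cv2.INTER_CUBIC))
E
python3 - <<'E'
from h import *
t=get_image("top");s=get_image("side")
a=t["img"];b=s["img"]
crop(a,70,150,200,150,4,"pics/t1.png")
crop(b,200,190,160,165,3.6,"pics/s1.png")
A=cv2.resize(a[185:280,280:420,::-1],None,fx=4,fy=4,interpolation=cv2.INTER_CUBIC)
cv2.imwrite("pics/t2.png",A)
crop(b,265,115,100,90,6,"pics/s2.png")
E
```

```text
(no output)
```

View pics/t1.png

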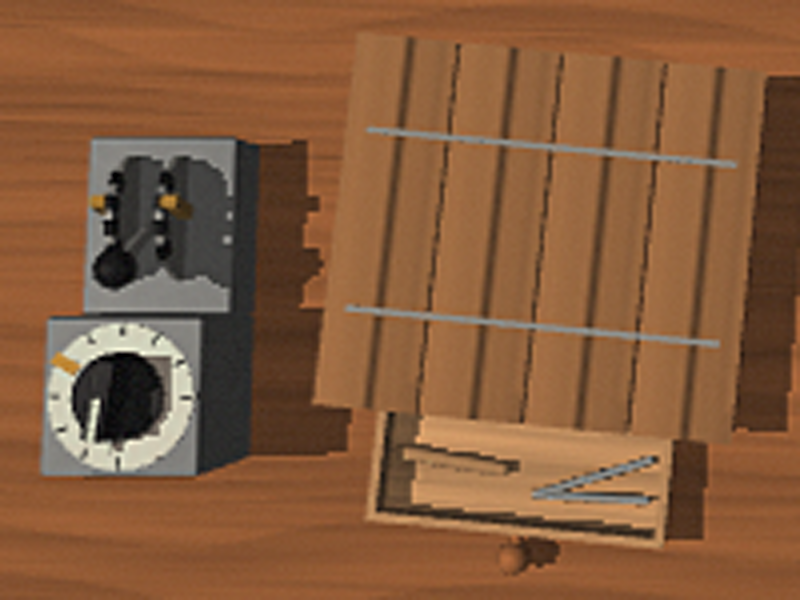

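View pics/s1.png

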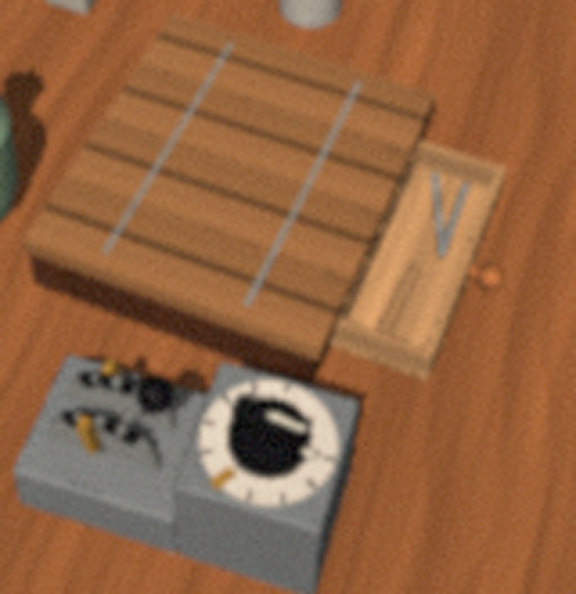

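View pics/t2.png

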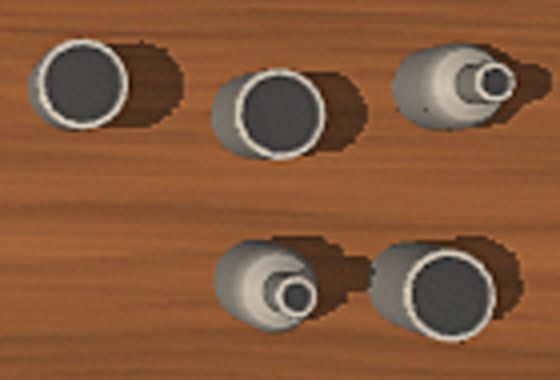

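View pics/s2.png

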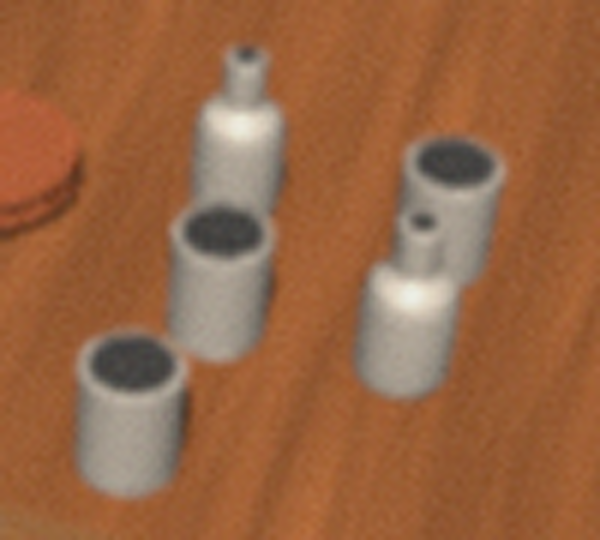

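```bash
cat > m0.py <<'E'
from h import *
np.set_printoptions(precision=1,suppress=True)
t=get_image("top");s=get_image("side")
c=lambda o,k:(lambda x,y:((x+.5)/k-.5+o[0],(y+.5)/k-.5+o[1]))
T2=c((280,185),4);S2=c((265,115),6);T1=c((70,150),4);S1=c((200,190),3.6)
for n,a,b in [("B1",T2(83,84),S2(132,362)),("B2",T2(280,113),S2(222,231)),("V1",T2(494,83),S2(246,54)),("V2",T2(295,297),S2(424,221)),("B3",T2(449,295),S2(456,162)),
 ("bL",T1(367,130),S1(108,250)),("bR",T1(736,164),S1(230,44)),("fL",T1(347,309),S1(249,303)),("fR",T1(718,344),S1(357,83)),
 ("dialdisc",T1(121,396),S1(268,441)),("ball",T1(114,266),S1(156,394)),("brass",T1(65,362),S1(222,479)),("ptr0",T1(98,400),S1(268,408)),("ptr1",T1(86,456),S1(303,426)),
 ("stepFL",T1(41,474),S1(312,590)),("stepFR",T1(199,474),S1(358,400)),("lowBL",T1(92,139),S1(18,465)),("lowBR",T1(236,139),S1(72,357))]:
    p=tri([(t,a),(s,b)]); print(n,p,"err",np.r_[(proj(t,p)[0]-a),(proj(s,p)[0]-b)])
E
python3 m0.py
```

```text
B1 [ 569.6 -117.7   77. ] err [ 0.1  0.2 -0.2 -0. ]
B2 [ 553.9 -246.8   76.3] err [ 0.1  0.3 -0.2 -0. ]
V1 [ 575.5 -370.5  115.5] err [ 0.   0.1 -0.1 -0. ]
V2 [ 438.6 -246.3  114.7] err [ 0.1  0.5 -0.4  0. ]
B3 [ 438.5 -356.3   77.5] err [ 0.2  0.6 -0.5  0. ]
bL [622.7 252.6  58. ] err [ 0.2  0.7 -0.6 -0.1]
bR [607.7   5.5  54. ] err [ 0.1  0.2 -0.2 -0. ]
fL [503.6 260.9  56.1] err [ 0.1  0.5 -0.5 -0.1]
fR [487.9  14.4  55.4] err [ 0.   0.1 -0.1 -0. ]
dialdisc [446.8 388.8  99.7] err [ 0.1  0.4 -0.4 -0. ]
ball [527.  390.7 116.7] err [ 0.2  0.9 -0.9 -0.1]
brass [466.8 425.2  99.9] err [ 0.1  0.5 -0.6 -0.1]
ptr0 [447.8 386.8 137.6] err [ 0.   0.2 -0.2 -0. ]
ptr1 [418.4 391.9 139.9] err [-0.3 -1.4  1.5  0.1]
stepFL [392.2 456.5  56.4] err [-0.  -0.   0.1  0. ]
stepFR [399.2 337.7  97.7] err [ 0.1  0.5 -0.5 -0. ]
lowBL [612.6 438.9  51.5] err [ 0.2  0.6 -0.6 -0.1]
lowBR [614.8 343.8  46.2] err [ 0.2  0.9 -0.9 -0.2]
```

```bash
cat > go.py <<'E'
# usage: go.py cx cy cz cyaw  tx ty tz tyaw  -> shift/turn numbers in tool axes at commanded pose c
import sys, numpy as np
v=list(map(float,sys.argv[1:])); c,t=v[:4],v[4:]
d=np.array(t[:3])-c[:3]; y=c[3]; s=np.array([[np.cos(y),np.sin(y),0],[np.sin(y),-np.cos(y),0],[0,0,-1]])@d
print(np.round(s/300,4), "turn z", round(-(t[3]-y)/(np.pi/2),4), "len",round(np.linalg.norm(d)))
E
cat > find.py <<'E'
from h import *
np.set_printoptions(precision=1,suppress=True)
def find(pr=True):
    t=get_image("top"); a=cv2.resize(t["img"],None,fx=4,fy=4,interpolation=cv2.INTER_CUBIC).astype(int)
    m=((a.max(2)-a.min(2)<28)&(a.max(2)<112)).astype(np.uint8)
    n,l,st,ce=cv2.connectedComponentsWithStats(m); out=[]
    for i in range(1,n):
        A=st[i,4]/16; w,h=st[i,2]/4,st[i,3]/4; u=(ce[i]+.5)/4-.5
        if u[1]<150 or not .7<w/h<1.4: continue
        if 200<A<450: z=75
        elif 18<A<90: z=112
        else: continue
        p,q=atz(t,u,z),atz(t,u,z+55); out.append((A,u,p[:2],q[:2]))
        if pr: print("BV"[z>100],round(A),u,"bench",p[:2],"shelf",q[:2])
    return t,out
if __name__=="__main__": find(); s=read_state(); print(round(s["clock"],2),s["eef_pos"],s["tool_rot"],s["force"],s["width"])
E
python3 find.py; python3 - <<'E'
from h import *
s=get_image("side");t=get_image("top"); print(atz(s,(190,249),0),atz(t,(168,112),205),atz(s,(219,190),0))
E
python3 go.py 243.4 -602.7 245.3 .3838 574 -369 245.3 1.509
```

```text
B 283 [300.2 205.5] bench [ 570.8 -117.4] shelf [ 568.1 -110.3]
V 35 [403.4 205. ] bench [ 576.8 -372.5] shelf [ 573.7 -349.5]
V 22 [338.2 206.3] bench [ 569.3 -208.2] shelf [ 566.7 -195.2]
B 286 [349.6 213. ] bench [ 554.3 -247. ] shelf [ 552.7 -232.3]
B 425 [ 99.8 248.7] bench [445.5 399.7] shelf [450.2 376.7]
B 296 [392.1 258.5] bench [ 439.5 -357.3] shelf [ 444.6 -336.1]
V 37 [353.7 258.8] bench [ 439.8 -247.6] shelf [ 445.1 -232.2]
0.35 [ 243.4 -602.6  245.1] [-3.1 -0.   0.4] [-0.  -0.3 -0.3] 85.46313689486708
[768.56017282 219.67500659   0.        ] [772.22361693 207.67307243 205.        ] [ 7.89951106e+02 -4.71240015e+01 -1.13686838e-13]
[ 1.3135 -0.3097  0.    ] turn z -0.7163 len 405
```

Call:
move_arm(
  rows="0.1 -0.02 0 0 0 -0.04 -1;0.2 -0.05 0 0 0 -0.1 -1;0.3 -0.07 0 0 0 -0.18 -1;0.4 -0.1 0 0 0 -0.25 -1;0.5 -0.12 0 0 0 -0.33 -1;0.6 -0.14 0 0 0 -0.4 -1;0.7 -0.16 0 0 0 -0.48 -1;0.8 -0.18 0 0 0 -0.55 -1;0.9 -0.21 0 0 0 -0.63 -1;0.9 -0.21 0 0 0 -0.7163 -1;0.9 -0.21 0 0 0 -0.7163 -1",
)

```text
clock: 1.37
eef_pos: [472.6, -440.9, 245.3]
tool_rot: [3.14, -0.001, 1.518]
force: [-0.4, -0.8, -0.8]
width: 85.2
gripper_force: 0.0
```

```bash
python3 find.py; python3 - <<'E'
import numpy as np
y=.3838; s=300*np.array([.9,-.21,0]); R=np.array([[np.cos(y),np.sin(y)],[np.sin(y),-np.cos(y)]])
print(R.T@s[:2]+[243.4,-602.7])
E
```

```text
B 282 [300.3 205.5] bench [ 570.8 -117.5] shelf [ 568.1 -110.3]
V 27 [397.3 205.4] bench [ 575.4 -357.3] shelf [ 572.4 -335.3]
V 35 [403.4 205. ] bench [ 576.8 -372.5] shelf [ 573.7 -349.5]
B 286 [349.6 213. ] bench [ 554.3 -247. ] shelf [ 552.7 -232.3]
B 423 [ 99.7 248.7] bench [445.4 399.8] shelf [450.1 376.8]
B 296 [392.1 258.5] bench [ 439.5 -357.3] shelf [ 444.6 -336.1]
V 37 [353.7 258.8] bench [ 439.8 -247.6] shelf [ 445.  -232.3]
1.42 [ 470.7 -442.7  245.2] [ 3.1 -0.   1.5] [-0.2 -0.9 -0.5] 85.21458128518657
[ 470.16693515 -443.18273722]
```

```bash
python3 go.py 470.2 -443.2 245.3 1.509 576 -371.5 95 1.509; python3 go.py 576 -371.5 245 1.509 617.5 165.4 245 1.509
```

```text
[0.2603 0.3372 0.501 ] turn z -0.0 len 197
[1.7948 0.0275 0.    ] turn z -0.0 len 539
```

Call:
move_arm(
  rows="0.08 0.1 0 0 0 0 -1;0.16 0.2 0.02 0 0 0 -1;0.22 0.28 0.06 0 0 0 -1;0.26 0.337 0.16 0 0 0 -1;0.26 0.337 0.26 0 0 0 -1;0.26 0.337 0.36 0 0 0 -1;0.26 0.337 0.44 0 0 0 -1;0.26 0.337 0.5 0 0 0 -1;0.26 0.337 0.5 0 0 0 -1;0.26 0.337 0.5 0 0 0 -1;0.26 0.337 0.5 0 0 0 0.2;0.26 0.337 0.5 0 0 0 1",
)

```text
clock: 2.42
eef_pos: [576.8, -372.8, 97.3]
tool_rot: [3.139, 0.002, 1.507]
force: [0.5, 0.9, 1.0]
width: 64.0
gripper_force: 0.0
```

Call:
move_arm(
  rows="0 0 0 0 0 0 1;0 0 0 0 0 0 1;0 0 0 0 0 0 1;0 0 0 0 0 0 1;0 0 0 0 0 0 1;0 0 0 0 0 0 1",
)

```text
clock: 2.92
eef_pos: [576.0, -371.9, 96.4]
tool_rot: [3.141, 0.001, 1.509]
force: [-1.2, 1.4, 6.7]
width: 24.2
gripper_force: 58.6
```

Call:
move_arm(
  rows="0 0 -0.02 0 0 0 1;0 0 -0.08 0 0 0 1;0 0 -0.16 0 0 0 1;0.02 0 -0.26 0 0 0 1;0.08 0 -0.36 0 0 0 1;0.17 0 -0.44 0 0 0 1;0.27 0 -0.5 0 0 0 1;0.38 0.01 -0.5 0 0 0 1;0.5 0.01 -0.5 0 0 0 1;0.62 0.01 -0.5 0 0 0 1;0.74 0.01 -0.5 0 0 0 1;0.85 0.014 -0.5 0 0 0 1",
)

```text
clock: 3.92
eef_pos: [595.2, -114.8, 245.3]
tool_rot: [-3.141, -0.001, 1.51]
force: [0.2, -0.1, -1.6]
width: 24.6
gripper_force: 59.2
```

Call:
move_arm(
  rows="0.11 0 0 0 0 0 1;0.23 0 0 0 0 0 1;0.35 0 0 0 0 0 1;0.47 0.01 0 0 0 0 1;0.59 0.01 0 0 0 0 1;0.7 0.01 0 0 0 0 1;0.79 0.0135 0 0 0 0 1;0.86 0.0135 0 0 0 0 1;0.91 0.0135 0.02 0 0 0 1;0.94 0.0135 0.06 0 0 0 1;0.945 0.0135 0.12 0 0 0 1;0.945 0.0135 0.18 0 0 0 1",
)

```text
clock: 4.92
eef_pos: [617.2, 165.2, 189.8]
tool_rot: [-3.141, 0.001, 1.509]
force: [0.0, -0.9, -2.1]
width: 24.3
gripper_force: 59.1
```

```bash
python3 find.py; python3 - <<'E'
from h import *
a=get_image("top")["img"];crop(a,70,90,200,150,4,"pics/t3.png")
E
```

```text
B 301 [300.6 205. ] bench [ 572.1 -118.4] shelf [ 569.4 -111.2]
B 430 [347.3 213. ] bench [ 554.3 -240.9] shelf [ 552.7 -226.5]
B 413 [ 99.6 248.7] bench [445.5 400. ] shelf [450.2 377. ]
V 35 [353.7 258.8] bench [ 439.8 -247.6] shelf [ 445.1 -232.2]
4.97 [614.8 163.4 185.5] [-3.1  0.   1.5] [-1.8 -0.8 -5.8] 24.658075758382694
```

View pics/t3.png

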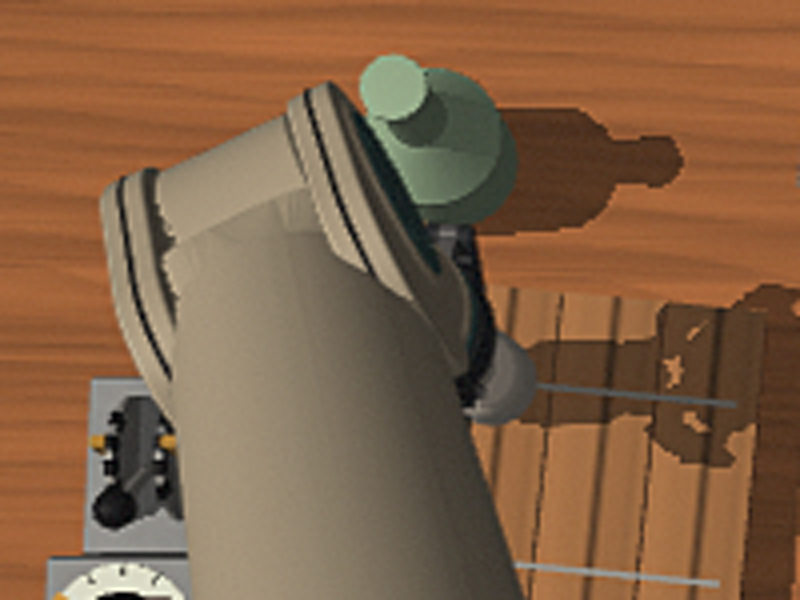

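The picture shows the gripper holding vase 1 over the back strip's left half (500,385). The bottle is still standing at (440,140), under and behind the wrist.

Call:
move_arm(
  rows="0 0 0 0 0 0 1;0 0 0.03 0 0 0 1;0 0 0.06 0 0 0 1;0 0 0.09 0 0 0 1;0 0 0.11 0 0 0 1;0 0 0.12 0 0 0 1;0 0 0.128 0 0 0 1;0 0 0.128 0 0 0 1;0 0 0.128 0 0 0 1",
)

```text
clock: 5.77
eef_pos: [617.6, 165.5, 153.0]
tool_rot: [3.141, -0.0, 1.509]
force: [-0.2, 0.4, -2.4]
width: 24.5
gripper_force: 59.4
```

Call:
move_arm(
  rows="0 0 0.002 0 0 0 1;0 0 0.004 0 0 0 1;0 0 0.006 0 0 0 1;0 0 0.006 0 0 0 1",
)

```text
clock: 6.1
eef_pos: [617.6, 165.5, 151.4]
tool_rot: [3.141, -0.0, 1.509]
force: [0.9, 0.6, -0.7]
width: 24.6
gripper_force: 59.8
```

Call:
move_arm(
  rows="0 0 0.002 0 0 0 1;0 0 0.002 0 0 0 1;0 0 0.002 0 0 0 0.4;0 0 0.002 0 0 0 0;0 0 0.002 0 0 0 -0.3;0 0 0.002 0 0 0 -0.3;0 0 0.002 0 0 0 -0.3;0 0 -0.06 0 0 0 -0.3;0 0 -0.14 0 0 0 -0.3;0 0 -0.22 0 0 0 -0.3;0 0 -0.28 0 0 0 -0.3;0 0 -0.31 0 0 0 -0.3",
)

```text
clock: 7.1
eef_pos: [618.7, 165.8, 246.8]
tool_rot: [3.138, -0.002, 1.509]
force: [-0.3, 0.7, 0.7]
width: 55.8
gripper_force: 0.0
```

```bash
python3 go.py 617.5 165.4 243 1.509 439.2 -247.2 243 1.509
```

```text
[-1.4094 -0.5083  0.    ] turn z -0.0 len 449
```

Call:
move_arm(
  rows="-0.03 -0.01 0 0 0 0 -0.3;-0.09 -0.03 0 0 0 0 -0.3;-0.18 -0.07 0 0 0 0 -0.3;-0.28 -0.11 0 0 0 0 -0.3;-0.38 -0.15 0 0 0 0 -0.3;-0.48 -0.19 0 0 0 0 -0.3;-0.58 -0.23 0 0 0 0 -0.3;-0.68 -0.27 0 0 0 0 -0.3;-0.78 -0.3 0 0 0 0 -0.3;-0.88 -0.33 0 0 0 0 -0.3;-0.98 -0.36 0 0 0 0 -0.3",
)

```text
clock: 8.02
eef_pos: [489.1, -123.2, 242.8]
tool_rot: [-3.139, 0.0, 1.508]
force: [-0.0, 0.1, -0.4]
width: 55.4
gripper_force: 0.0
```

Call:
move_arm(
  rows="-0.1 -0.04 0 0 0 0 -0.3;-0.2 -0.08 0 0 0 0 -0.3;-0.3 -0.11 0 0 0 0 -0.3;-0.38 -0.14 0 0 0 0 -0.3;-0.4294 -0.1483 0 0 0 0 -0.3;-0.4294 -0.1483 0.02 0 0 0 -0.5",
)

```text
clock: 8.52
eef_pos: [436.5, -251.8, 237.4]
tool_rot: [-3.14, 0.002, 1.502]
force: [-0.4, -1.0, -0.3]
width: 63.9
gripper_force: 0.0
```

```bash
python3 find.py;
```

```text
V 39 [186.8 180.4] bench [624.9 175.3] shelf [618.8 164.9]
B 281 [300.2 205.4] bench [ 570.8 -117.4] shelf [ 568.2 -110.3]
B 284 [349.6 213. ] bench [ 554.3 -247. ] shelf [ 552.7 -232.2]
B 419 [ 99.7 248.7] bench [445.4 399.9] shelf [450.1 376.9]
V 36 [353.7 258.8] bench [ 439.8 -247.6] shelf [ 445.1 -232.3]
8.57 [ 436.7 -248.8  235.9] [-3.1 -0.   1.5] [ 0.1  1.  -0.7] 64.35707721984065
```

Call:
move_arm(
  rows="0 0 0.06 0 0 0 -0.5;0 0 0.16 0 0 0 -0.5;0 0 0.26 0 0 0 -0.5;0 0 0.36 0 0 0 -0.5;0 0 0.44 0 0 0 -0.5;0 0 0.476 0 0 0 -0.5;0 0 0.476 0 0 0 -0.5;0 0 0.476 0 0 0 1;0 0 0.476 0 0 0 1;0 0 0.476 0 0 0 1;0 0 0.476 0 0 0 1;0 0 0.476 0 0 0 1",
)

```text
clock: 9.57
eef_pos: [439.5, -247.3, 96.3]
tool_rot: [3.14, 0.0, 1.509]
force: [-0.5, 1.3, 5.2]
width: 24.5
gripper_force: 58.7
```

Call:
move_arm(
  rows="0 0 0 0 0 0 1;0 0 0 0 0 0 1",
)

```text
clock: 9.73
eef_pos: [439.5, -247.3, 96.3]
tool_rot: [3.14, 0.001, 1.509]
force: [-2.3, 1.5, 7.4]
width: 24.3
gripper_force: 58.8
```

```bash
python3 go.py 439.2 -247.2 95 1.509 612.9 92.6 243 1.509
```

```text
[ 1.1663  0.5079 -0.4933] turn z -0.0 len 409
```

Call:
move_arm(
  rows="0 0 -0.03 0 0 0 1;0 0 -0.1 0 0 0 1;0 0 -0.2 0 0 0 1;0.02 0.01 -0.3 0 0 0 1;0.08 0.03 -0.4 0 0 0 1;0.16 0.06 -0.47 0 0 0 1;0.26 0.1 -0.49 0 0 0 1;0.36 0.15 -0.49 0 0 0 1;0.46 0.2 -0.49 0 0 0 1;0.56 0.25 -0.49 0 0 0 1;0.66 0.3 -0.49 0 0 0 1;0.76 0.35 -0.49 0 0 0 1",
)

```text
clock: 10.73
eef_pos: [558.2, -24.9, 242.8]
tool_rot: [3.142, 0.0, 1.509]
force: [0.1, -0.6, -2.7]
width: 24.4
gripper_force: 59.4
```

Call:
move_arm(
  rows="0.1 0.04 0 0 0 0 1;0.2 0.08 0 0 0 0 1;0.29 0.12 0 0 0 0 1;0.36 0.145 0 0 0 0 1;0.4 0.156 0 0 0 0 1;0.4063 0.158 0.02 0 0 0 1;0.4063 0.158 0.08 0 0 0 1;0.4063 0.158 0.15 0 0 0 1;0.4063 0.158 0.22 0 0 0 1;0.4063 0.158 0.27 0 0 0 1;0.4063 0.158 0.295 0 0 0 1;0.4063 0.158 0.295 0 0 0 1",
)

```text
clock: 11.73
eef_pos: [610.7, 90.2, 152.3]
tool_rot: [-3.137, 0.002, 1.507]
force: [0.1, 0.4, -2.1]
width: 24.5
gripper_force: 59.8
```

Call:
move_arm(
  rows="0 0 0 0 0 0 1;0 0 0.003 0 0 0 1;0 0 0.006 0 0 0 1;0 0 0.009 0 0 0 1;0 0 0.009 0 0 0 1",
)

```text
clock: 12.15
eef_pos: [612.9, 92.4, 151.3]
tool_rot: [3.141, 0.0, 1.509]
force: [-1.0, 0.5, -2.1]
width: 24.3
gripper_force: 59.8
```

Call:
move_arm(
  rows="0 0 0.002 0 0 0 1;0 0 0.003 0 0 0 1;0 0 0.003 0 0 0 0.4;0 0 0.003 0 0 0 0;0 0 0.003 0 0 0 -0.3;0 0 0.003 0 0 0 -0.3;0 0 0.003 0 0 0 -0.3;0 0 -0.06 0 0 0 -0.3;0 0 -0.14 0 0 0 -0.3;0 0 -0.22 0 0 0 -0.3;0 0 -0.28 0 0 0 -0.3;0 0 -0.31 0 0 0 -0.3",
)

```text
clock: 13.15
eef_pos: [614.0, 92.9, 246.8]
tool_rot: [3.138, -0.001, 1.509]
force: [-0.2, -0.4, 0.0]
width: 55.7
gripper_force: 0.0
```

```bash
python3 find.py; python3 go.py 612.9 92.6 243.8 1.509 570 -118 150 1.509;  python3 go.py 570 -118 38 1.509 500.5 212.6 95 1.509
```

```text
B 305 [299.3 205.4] bench [ 570.9 -115. ] shelf [ 568.3 -108. ]
B 330 [349.3 212. ] bench [ 557.  -246.2] shelf [ 555.2 -231.5]
B 418 [ 99.7 248.7] bench [445.4 399.9] shelf [450.1 376.9]
B 389 [390.9 256.5] bench [ 444.6 -354.2] shelf [ 449.3 -333.2]
V 21 [188.4 337.1] bench [241.  155.4] shelf [258.3 146.3]
13.2 [614.5  93.  247.4] [ 3.1 -0.   1.5] [1.1 1.1 0.7] 55.32443082385262
[-0.7095 -0.0994  0.3127] turn z -0.0 len 235
[ 1.0856 -0.2993 -0.19  ] turn z -0.0 len 343
```

Call:
move_arm(
  rows="-0.04 -0.01 0 0 0 0 -1;-0.1 -0.02 0 0 0 0 -1;-0.2 -0.03 0 0 0 0 -1;-0.3 -0.05 0 0 0 0 -1;-0.4 -0.06 0.03 0 0 0 -1;-0.5 -0.07 0.08 0 0 0 -1;-0.6 -0.08 0.15 0 0 0 -1;-0.68 -0.095 0.22 0 0 0 -1;-0.7085 -0.0998 0.28 0 0 0 -1;-0.7085 -0.0998 0.313 0 0 0 -1;-0.7085 -0.0998 0.313 0 0 0 -1",
)

```text
clock: 14.12
eef_pos: [566.9, -118.2, 146.8]
tool_rot: [-3.135, -0.001, 1.507]
force: [0.9, 0.4, -0.0]
width: 85.5
gripper_force: 0.0
```

```bash
python3 find.py;
```

```text
B 242 [197.4 184.8] bench [618.  153.8] shelf [612.7 145.1]
V 39 [186.8 180.4] bench [624.8 175.3] shelf [618.8 164.9]
V 39 [217.4 182.7] bench [621.   97.7] shelf [615.2  92.1]
B 422 [ 99.7 248.7] bench [445.4 399.9] shelf [450.1 376.8]
14.17 [ 568.5 -116.8  148.6] [-3.1 -0.   1.5] [0.2 0.8 0.9] 85.7360990059668
```

Call:
move_arm(
  rows="0 0 0.06 0 0 0 -1;0 0 0.14 0 0 0 -1;0 0 0.22 0 0 0 -1;0 0 0.3 0 0 0 -1;0 0 0.35 0 0 0 -1;0 0 0.373 0 0 0 -1;0 0 0.373 0 0 0 -1;0 0 0.373 0 0 0 1;0 0 0.373 0 0 0 1;0 0 0.373 0 0 0 1;0 0 0.373 0 0 0 1;0 0 0.373 0 0 0 1",
)

```text
clock: 15.17
eef_pos: [571.0, -117.5, 40.1]
tool_rot: [3.139, -0.0, 1.509]
force: [-0.9, 0.4, 6.9]
width: 58.9
gripper_force: 64.5
```

```bash
python3 go.py 569.8 -117.6 38 1.509 500.5 212.6 180 1.509
```

```text
[ 1.0843 -0.2985 -0.4733] turn z -0.0 len 366
```

Call:
move_arm(
  rows="0 0 -0.03 0 0 0 1;0 0 -0.1 0 0 0 1;0 0 -0.2 0 0 0 1;0 -0.02 -0.3 0 0 0 1;0.03 -0.08 -0.39 0 0 0 1;0.09 -0.16 -0.46 0 0 0 1;0.18 -0.23 -0.473 0 0 0 1;0.29 -0.28 -0.473 0 0 0 1;0.4 -0.2985 -0.473 0 0 0 1;0.51 -0.2985 -0.473 0 0 0 1;0.62 -0.2985 -0.473 0 0 0 1;0.73 -0.2985 -0.473 0 0 0 1",
)

```text
clock: 16.17
eef_pos: [493.8, 107.7, 181.2]
tool_rot: [3.14, -0.0, 1.509]
force: [-0.1, 0.4, -2.3]
width: 59.1
gripper_force: 65.1
```

Call:
move_arm(
  rows="0.1 0 0 0 0 0 1;0.2 0 0 0 0 0 1;0.28 0 0 0 0 0 1;0.33 0 0 0 0 0 1;0.3543 0 0.02 0 0 0 1;0.3543 0 0.07 0 0 0 1;0.3543 0 0.14 0 0 0 1;0.3543 0 0.2 0 0 0 1;0.3543 0 0.25 0 0 0 1;0.3543 0 0.275 0 0 0 1;0.3543 0 0.275 0 0 0 1;0.3543 0 0.275 0 0 0 1",
)

```text
clock: 17.17
eef_pos: [500.7, 211.9, 97.9]
tool_rot: [-3.141, 0.0, 1.508]
force: [0.1, 0.5, -2.0]
width: 58.7
gripper_force: 64.8
```

Call:
move_arm(
  rows="0 0 0 0 0 0 1;0 0 0.004 0 0 0 1;0 0 0.008 0 0 0 1;0 0 0.01 0 0 0 1;0 0 0.01 0 0 0 1",
)

```text
clock: 17.58
eef_pos: [500.8, 212.6, 95.1]
tool_rot: [3.141, -0.0, 1.509]
force: [-0.4, -0.4, 0.2]
width: 58.6
gripper_force: 65.2
```

Call:
move_arm(
  rows="0 0 0.001 0 0 0 1;0 0 0.001 0 0 0 0.2;0 0 0.001 0 0 0 -0.6;0 0 0.001 0 0 0 -1;0 0 0.001 0 0 0 -1;0 0 0.001 0 0 0 -1;0 0 -0.04 0 0 0 -1;0 0 -0.12 0 0 0 -1;0 0 -0.22 0 0 0 -1;0 0 -0.29 0 0 0 -1;0 0 -0.32 0 0 0 -1;0 0 -0.32 0 0 0 -1",
)

```text
clock: 18.58
eef_pos: [501.8, 213.1, 192.7]
tool_rot: [3.138, -0.002, 1.509]
force: [1.3, 0.9, -0.8]
width: 85.6
gripper_force: 0.0
```

```bash
python3 go.py 500.5 212.6 190.4 1.509 553.6 -247 150 1.509
```

```text
[-1.5181  0.2713  0.1347] turn z -0.0 len 464
```

Call:
move_arm(
  rows="-0.04 0 0 0 0 0 -1;-0.1 0 0 0 0 0 -1;-0.2 0 0 0 0 0 -1;-0.3 0 0 0 0 0 -1;-0.4 0 0 0 0 0 -1;-0.5 0 0 0 0 0 -1;-0.6 0.02 0 0 0 0 -1;-0.7 0.05 0 0 0 0 -1;-0.8 0.09 0 0 0 0 -1;-0.9 0.13 0 0 0 0 -1;-1 0.17 0 0 0 0 -1",
)

```text
clock: 19.5
eef_pos: [531.2, -92.6, 188.7]
tool_rot: [-3.138, 0.0, 1.508]
force: [1.9, -0.4, 1.0]
width: 85.2
gripper_force: 0.0
```

```bash
python3 find.py;
```

```text
B 232 [227.9 187.8] bench [612.4  73.3] shelf [607.3  69.4]
V 39 [217.4 182.7] bench [621.   97.7] shelf [615.3  92.1]
B 224 [198.  200.2] bench [577.5 150.7] shelf [574.5 142.2]
V 40 [187.5 197.9] bench [580.7 171.6] shelf [577.4 161.5]
B 321 [168.2 228.8] bench [501.  225.1] shelf [502.5 212.3]
B 421 [ 99.7 248.7] bench [445.4 399.9] shelf [450.1 376.8]
B 296 [392.1 258.5] bench [ 439.5 -357.3] shelf [ 444.6 -336.1]
V 49 [172.5 271.2] bench [398.2 201.2] shelf [405.9 189.3]
19.55 [ 533.2 -101.1  188.7] [-3.1  0.   1.5] [ 2.5 -6.1  0.1] 85.22015405412667
```

```bash
python3 go.py 532.9 -90 190.4 1.509 576.1 162 230 1.509; python3 - <<'E'
from h import *
crop(get_image("side")["img"],190,160,160,150,4,"pics/s3.png")
E
```

```text
[ 0.8473  0.0918 -0.132 ] turn z -0.0 len 259
```

View pics/s3.png

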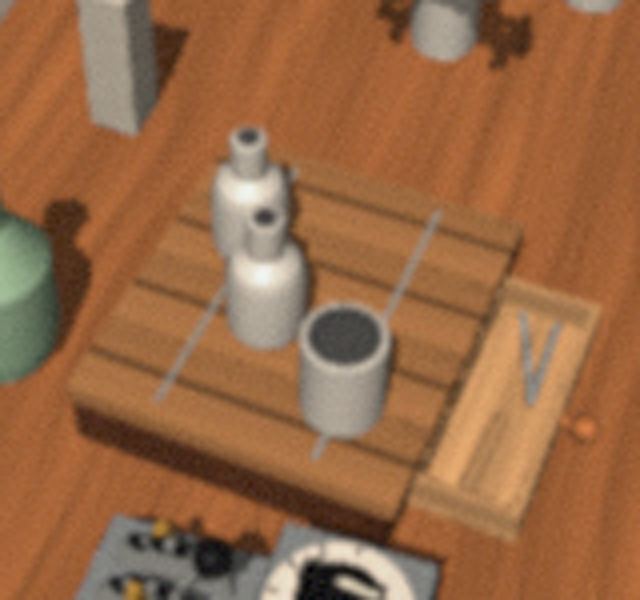

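The side crop shows vase 1 at (265,290), upright but knocked off the back strip towards the front. Vase 2 is on the strip at (250,200) and beaker 1 is on the front strip at (345,370). I'll put vase 1 back first.

Call:
move_arm(
  rows="0.03 0 -0.03 0 0 0 -0.6;0.12 0 -0.08 0 0 0 -0.6;0.22 0.01 -0.12 0 0 0 -0.6;0.33 0.03 -0.132 0 0 0 -0.6;0.44 0.05 -0.132 0 0 0 -0.6;0.55 0.07 -0.132 0 0 0 -0.6;0.66 0.09 -0.132 0 0 0 -0.6;0.76 0.0918 -0.132 0 0 0 -0.6;0.83 0.0918 -0.132 0 0 0 -0.6;0.8473 0.0918 -0.132 0 0 0 -0.6;0.8473 0.0918 -0.132 0 0 0 -0.6;0.8473 0.0918 -0.132 0 0 0 -0.6",
)

```text
clock: 20.6
eef_pos: [575.0, 161.6, 229.9]
tool_rot: [-3.14, 0.002, 1.51]
force: [-0.3, 0.1, -0.2]
width: 68.2
gripper_force: 0.0
```

Call:
move_arm(
  rows="0 0 0.03 0 0 0 -0.6;0 0 0.1 0 0 0 -0.6;0 0 0.18 0 0 0 -0.6;0 0 0.24 0 0 0 -0.6;0 0 0.267 0 0 0 -0.6;0 0 0.267 0 0 0 -0.6;0 0 0.267 0 0 0 1;0 0 0.267 0 0 0 1;0 0 0.267 0 0 0 1;0 0 0.267 0 0 0 1;0 0 0.267 0 0 0 1;0 0 0.267 0 0 0 1",
)

```text
clock: 21.6
eef_pos: [576.5, 162.1, 151.5]
tool_rot: [3.14, -0.0, 1.509]
force: [-1.5, -0.2, 6.0]
width: 24.6
gripper_force: 58.7
```

```bash
python3 go.py 576.1 162 150 1.509 617.5 165.4 190 1.509
```

```text
[ 0.0198  0.137  -0.1333] turn z -0.0 len 58
```

Call:
move_arm(
  rows="0 0 -0.02 0 0 0 1;0 0 -0.05 0 0 0 1;0 0.01 -0.06 0 0 0 1;0.005 0.04 -0.06 0 0 0 1;0.01 0.08 -0.06 0 0 0 1;0.0198 0.12 -0.06 0 0 0 1;0.0198 0.137 -0.06 0 0 0 1;0.0198 0.137 -0.05 0 0 0 1;0.0198 0.137 -0.03 0 0 0 1;0.0198 0.137 -0.015 0 0 0 1;0.0198 0.137 -0.004 0 0 0 1;0.0198 0.137 -0.002 0 0 0 1",
)

```text
clock: 22.6
eef_pos: [616.3, 165.2, 151.6]
tool_rot: [-3.14, 0.001, 1.509]
force: [-4.0, -2.5, 11.7]
width: 24.7
gripper_force: 60.4
```

Call:
move_arm(
  rows="0 0 0 0 0 0 1;0 0 0 0 0 0 1;0 0 0.001 0 0 0 0.4;0 0 0.001 0 0 0 0;0 0 0.001 0 0 0 -0.3;0 0 0.001 0 0 0 -0.3;0 0 0.001 0 0 0 -0.3;0 0 -0.06 0 0 0 -0.3;0 0 -0.14 0 0 0 -0.3;0 0 -0.22 0 0 0 -0.3;0 0 -0.28 0 0 0 -0.3;0 0 -0.31 0 0 0 -0.3",
)

```text
clock: 23.6
eef_pos: [618.7, 165.8, 246.4]
tool_rot: [3.138, -0.002, 1.509]
force: [0.8, 1.2, 1.5]
width: 55.2
gripper_force: 0.0
```

```bash
python3 go.py 617.5 165.4 243.6 1.509 553.6 -247 150 1.509
```

```text
[-1.3852 -0.1277  0.312 ] turn z -0.0 len 428
```

Call:
move_arm(
  rows="-0.04 0 0 0 0 0 -1;-0.1 0 0 0 0 0 -1;-0.2 -0.02 0 0 0 0 -1;-0.3 -0.04 0 0 0 0 -1;-0.4 -0.06 0 0 0 0 -1;-0.5 -0.08 0 0 0 0 -1;-0.6 -0.1 0.02 0 0 0 -1;-0.7 -0.12 0.06 0 0 0 -1;-0.8 -0.1277 0.12 0 0 0 -1;-0.9 -0.1277 0.18 0 0 0 -1;-0.95 -0.1277 0.2 0 0 0 -1;-0.95 -0.1277 0.2 0 0 0 -1",
)

```text
clock: 24.6
eef_pos: [558.6, -122.4, 180.9]
tool_rot: [-3.135, 0.002, 1.502]
force: [-0.3, -0.0, -1.2]
width: 85.4
gripper_force: 0.0
```

```bash
python3 find.py
```

```text
B 247 [197.5 185.4] bench [616.5 153.6] shelf [611.2 144.9]
V 39 [186.9 181.2] bench [622.9 174.9] shelf [617.  164.6]
V 39 [217.4 182.7] bench [621.   97.7] shelf [615.2  92.1]
B 321 [168.2 228.9] bench [501.  225.1] shelf [502.5 212.3]
B 422 [ 99.7 248.7] bench [445.4 399.8] shelf [450.1 376.8]
24.65 [ 560.2 -118.9  182.3] [-3.1  0.   1.5] [ 0.8  0.5 -0.2] 85.50496697830825
```

Call:
move_arm(
  rows="-0.08 0 0 0 0 0 -1;-0.18 0 0 0 0 0 -1;-0.28 0 0 0 0 0 -1;-0.37 0 0.02 0 0 0 -1;-0.42 0 0.06 0 0 0 -1;-0.4352 0 0.112 0 0 0 -1;-0.4352 0 0.112 0 0 0 -1",
)

```text
clock: 25.23
eef_pos: [552.0, -246.4, 147.3]
tool_rot: [-3.137, -0.002, 1.508]
force: [-0.3, 0.2, -0.1]
width: 85.5
gripper_force: 0.0
```

Call:
move_arm(
  rows="0 0 0.03 0 0 0 -1;0 0 0.1 0 0 0 -1;0 0 0.18 0 0 0 -1;0 0 0.27 0 0 0 -1;0 0 0.34 0 0 0 -1;0 0 0.373 0 0 0 -1;0 0 0.373 0 0 0 -1;0 0 0.373 0 0 0 1;0 0 0.373 0 0 0 1;0 0 0.373 0 0 0 1;0 0 0.373 0 0 0 1;0 0 0.373 0 0 0 1",
)

```text
clock: 26.23
eef_pos: [555.0, -247.2, 40.2]
tool_rot: [3.138, 0.001, 1.509]
force: [0.2, 1.2, 5.7]
width: 59.0
gripper_force: 64.7
```

```bash
python3 go.py 553.6 -247 38.1 1.509 495.8 137.7 190 1.509
```

```text
[ 1.268  -0.2715 -0.5063] turn z -0.0 len 418
```

Call:
move_arm(
  rows="0 0 -0.03 0 0 0 1;0 0 -0.1 0 0 0 1;0 0 -0.2 0 0 0 1;0 -0.02 -0.3 0 0 0 1;0.03 -0.08 -0.4 0 0 0 1;0.09 -0.15 -0.47 0 0 0 1;0.18 -0.21 -0.506 0 0 0 1;0.29 -0.25 -0.506 0 0 0 1;0.4 -0.2715 -0.506 0 0 0 1;0.51 -0.2715 -0.506 0 0 0 1;0.62 -0.2715 -0.506 0 0 0 1;0.73 -0.2715 -0.506 0 0 0 1",
)

```text
clock: 27.23
eef_pos: [485.4, -22.4, 191.0]
tool_rot: [3.141, 0.0, 1.508]
force: [0.3, -0.4, -1.6]
width: 58.7
gripper_force: 65.2
```

Call:
move_arm(
  rows="0.11 0 0 0 0 0 1;0.22 0 0 0 0 0 1;0.33 0 0 0 0 0 1;0.43 0 0 0 0 0 1;0.5 0 0 0 0 0 1;0.538 0 0.02 0 0 0 1;0.538 0 0.07 0 0 0 1;0.538 0 0.14 0 0 0 1;0.538 0 0.21 0 0 0 1;0.538 0 0.27 0 0 0 1;0.538 0 0.3 0 0 0 1;0.538 0 0.308 0 0 0 1",
)

```text
clock: 28.23
eef_pos: [494.7, 136.3, 96.2]
tool_rot: [-3.139, 0.002, 1.508]
force: [0.7, 0.7, -1.2]
width: 59.1
gripper_force: 65.2
```

Call:
move_arm(
  rows="0 0 0 0 0 0 1;0 0 0 0 0 0 1;0 0 0.004 0 0 0 1;0 0 0.008 0 0 0 1;0 0 0.0105 0 0 0 1;0 0 0.0105 0 0 0 1;0 0 0.0105 0 0 0 1",
)

```text
clock: 28.82
eef_pos: [496.3, 137.7, 95.2]
tool_rot: [3.14, -0.0, 1.509]
force: [-1.6, -0.3, 4.1]
width: 59.2
gripper_force: 65.4
```

Call:
move_arm(
  rows="0 0 0 0 0 0 1;0 0 0 0 0 0 0.2;0 0 0 0 0 0 -0.6;0 0 0 0 0 0 -1;0 0 0 0 0 0 -1;0 0 0 0 0 0 -1;0 0 -0.04 0 0 0 -1;0 0 -0.12 0 0 0 -1;0 0 -0.22 0 0 0 -1;0 0 -0.29 0 0 0 -1;0 0 -0.32 0 0 0 -1;0 0 -0.32 0 0 0 -1",
)

```text
clock: 29.82
eef_pos: [497.1, 138.0, 192.4]
tool_rot: [3.138, -0.001, 1.509]
force: [0.0, 0.5, 1.2]
width: 85.5
gripper_force: 0.0
```

```bash
python3 go.py 495.8 137.7 190.35 1.509 438.5 -357 150 1.509
```

```text
[-1.6576 -0.0888  0.1345] turn z -0.0 len 500
```

Call:
move_arm(
  rows="-0.04 0 0 0 0 0 -1;-0.1 0 0 0 0 0 -1;-0.2 0 0 0 0 0 -1;-0.3 0 0 0 0 0 -1;-0.4 0 0 0 0 0 -1;-0.51 -0.02 0 0 0 0 -1;-0.62 -0.04 0 0 0 0 -1;-0.73 -0.06 0 0 0 0 -1;-0.84 -0.0888 0 0 0 0 -1;-0.94 -0.0888 0 0 0 0 -1;-1 -0.0888 0 0 0 0 -1;-1 -0.0888 0 0 0 0 -1",
)

```text
clock: 30.82
eef_pos: [447.9, -165.7, 188.7]
tool_rot: [-3.138, 0.002, 1.501]
force: [-0.5, 0.1, 0.8]
width: 85.6
gripper_force: 0.0
```

```bash
python3 find.py
```

```text
B 243 [197.6 185.5] bench [616.3 153.3] shelf [611.  144.6]
V 39 [186.9 181.2] bench [622.9 174.9] shelf [617.  164.6]
V 39 [217.4 182.7] bench [621.   97.8] shelf [615.2  92.1]
B 320 [168.2 228.8] bench [501.  225.1] shelf [502.5 212.3]
B 321 [198.7 231.5] bench [496.1 145.6] shelf [497.8 137.4]
B 419 [ 99.7 248.7] bench [445.4 399.9] shelf [450.1 376.9]
30.87 [ 448.5 -162.9  188.8] [-3.1  0.   1.5] [0.1 0.8 0.8] 85.55184518308947
```

Call:
move_arm(
  rows="-0.08 0 0 0 0 0 -1;-0.18 0 0 0 0 0 -1;-0.29 0 0 0 0 0 -1;-0.4 0 0 0 0 0 -1;-0.51 0 0 0 0 0 -1;-0.6 0 0.04 0 0 0 -1;-0.65 0 0.09 0 0 0 -1;-0.6576 0 0.1345 0 0 0 -1;-0.6576 0 0.1345 0 0 0 -1",
)

```text
clock: 31.62
eef_pos: [436.2, -356.0, 146.5]
tool_rot: [-3.136, -0.004, 1.508]
force: [-1.1, 0.4, -0.1]
width: 85.2
gripper_force: 0.0
```

Call:
move_arm(
  rows="0 0 0.03 0 0 0 -1;0 0 0.1 0 0 0 -1;0 0 0.18 0 0 0 -1;0 0 0.27 0 0 0 -1;0 0 0.34 0 0 0 -1;0 0 0.373 0 0 0 -1;0 0 0.373 0 0 0 -1;0 0 0.373 0 0 0 1;0 0 0.373 0 0 0 1;0 0 0.373 0 0 0 1;0 0 0.373 0 0 0 1;0 0 0.373 0 0 0 1",
)

```text
clock: 32.62
eef_pos: [439.5, -357.5, 40.0]
tool_rot: [3.139, 0.001, 1.509]
force: [-1.0, -0.0, 7.1]
width: 58.9
gripper_force: 64.8
```

```bash
python3 go.py 438.5 -357 38.1 1.509 491.1 62.8 190 1.509
```

```text
[ 1.4075  0.0886 -0.5063] turn z -0.0 len 450
```

Call:
move_arm(
  rows="0 0 -0.03 0 0 0 1;0 0 -0.1 0 0 0 1;0 0 -0.2 0 0 0 1;0 0 -0.3 0 0 0 1;0.03 0 -0.4 0 0 0 1;0.09 0 -0.47 0 0 0 1;0.18 0.02 -0.506 0 0 0 1;0.29 0.04 -0.506 0 0 0 1;0.4 0.06 -0.506 0 0 0 1;0.51 0.0886 -0.506 0 0 0 1;0.62 0.0886 -0.506 0 0 0 1;0.73 0.0886 -0.506 0 0 0 1",
)

```text
clock: 33.62
eef_pos: [478.6, -138.6, 190.8]
tool_rot: [3.141, 0.0, 1.509]
force: [0.4, 0.1, -2.8]
width: 58.9
gripper_force: 65.1
```

Call:
move_arm(
  rows="0.11 0 0 0 0 0 1;0.22 0 0 0 0 0 1;0.33 0 0 0 0 0 1;0.44 0 0 0 0 0 1;0.55 0 0 0 0 0 1;0.63 0 0 0 0 0 1;0.6775 0 0.03 0 0 0 1;0.6775 0 0.1 0 0 0 1;0.6775 0 0.18 0 0 0 1;0.6775 0 0.25 0 0 0 1;0.6775 0 0.295 0 0 0 1;0.6775 0 0.308 0 0 0 1",
)

```text
clock: 34.62
eef_pos: [489.6, 62.4, 96.3]
tool_rot: [-3.138, 0.001, 1.509]
force: [-0.4, 0.2, -2.5]
width: 59.1
gripper_force: 65.1
```

Call:
move_arm(
  rows="0 0 0 0 0 0 1;0 0 0 0 0 0 1;0 0 0.004 0 0 0 1;0 0 0.008 0 0 0 1;0 0 0.0105 0 0 0 1;0 0 0.0105 0 0 0 1;0 0 0.0105 0 0 0 1",
)

```text
clock: 35.2
eef_pos: [491.5, 62.7, 95.0]
tool_rot: [3.141, -0.0, 1.509]
force: [-1.0, -0.9, 0.9]
width: 59.2
gripper_force: 65.0
```

Call:
move_arm(
  rows="0 0 0 0 0 0 1;0 0 0 0 0 0 0.2;0 0 0 0 0 0 -0.6;0 0 0 0 0 0 -1;0 0 0 0 0 0 -1;0 0 0 0 0 0 -1;0 0 -0.04 0 0 0 -1;0 0 -0.12 0 0 0 -1;0 0 -0.22 0 0 0 -1;0 0 -0.29 0 0 0 -1;0 0 -0.32 0 0 0 -1;0 0 -0.32 0 0 0 -1",
)

```text
clock: 36.2
eef_pos: [492.4, 62.9, 192.4]
tool_rot: [3.137, -0.001, 1.509]
force: [0.5, 0.1, -0.1]
width: 85.7
gripper_force: 0.0
```

Call:
move_arm(
  rows="-0.06 0 -0.05 0 0 0 -1;-0.18 0 -0.1 0 0 0 -1;-0.3 0 -0.15 0 0 0 -1;-0.42 0 -0.18 0 0 0 -1;-0.54 0 -0.18 0 0 0 -1;-0.64 0 -0.18 0 0 0 -1;-0.7 0 -0.18 0 0 0 -1;-0.7 0 -0.18 0 0 0 -1",
)

```text
clock: 36.87
eef_pos: [476.4, -152.1, 242.8]
tool_rot: [-3.139, 0.002, 1.501]
force: [-0.1, -0.3, -0.1]
width: 85.4
gripper_force: 0.0
```

```bash
python3 find.py; python3 - <<'E'
from h import *
t=get_image("top"); crop(t["img"],70,150,200,150,4,"pics/t4.png")
E
```

```text
B 244 [197.6 185.5] bench [616.3 153.3] shelf [611.  144.6]
V 39 [186.9 181.2] bench [622.9 174.9] shelf [617.  164.6]
V 39 [217.4 182.7] bench [621.   97.8] shelf [615.3  92.1]
B 320 [168.2 228.8] bench [501.  225.1] shelf [502.5 212.3]
B 322 [198.7 231.5] bench [496.1 145.6] shelf [497.8 137.4]
V 38 [242.2 232.1] bench [498.7  31.3] shelf [500.4  29.8]
B 323 [229.2 234.3] bench [491.   66.3] shelf [493.   62.7]
B 420 [ 99.7 248.7] bench [445.4 399.9] shelf [450.1 376.8]
36.92 [ 476.8 -149.1  242.9] [-3.1  0.   1.5] [ 0.2 -0.3 -0.2] 85.32955444589182
```

View pics/t4.png

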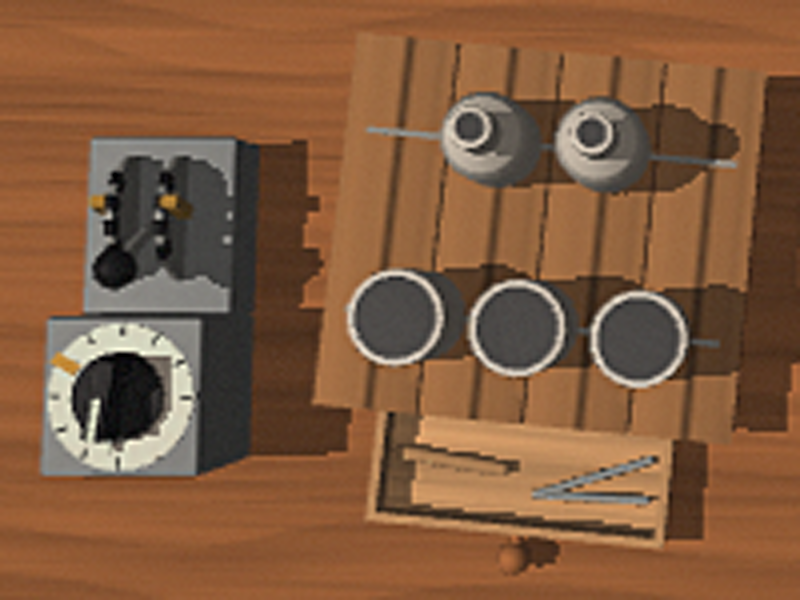

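```bash
python3 go.py 478.1 -146.8 244.35 1.509 446.5 388.8 200 2.997; python3 - <<'E'
from m0 import *
for z in (130,134,138):
    a=atz(t,T1(97,402),z);b=atz(t,T1(86,456),z);d=b-a;print(z,a,b,"theta",np.pi+.023-np.arctan2(d[1],d[0])%(2*np.pi))
for p in [(118,463),(65,362),(122,331),(186,397),(58,397)]: print(atz(t,T1(*p),100))
print([atz(t,T1(*p),55) for p in [(367,130),(736,164),(347,309),(718,344)]])
E
```

```text
[ 1.7754 -0.2154  0.1478] turn z -0.9473 len 538
B1 [ 569.6 -117.7   77. ] err [ 0.1  0.2 -0.2 -0. ]
B2 [ 553.9 -246.8   76.3] err [ 0.1  0.3 -0.2 -0. ]
V1 [ 575.5 -370.5  115.5] err [ 0.   0.1 -0.1 -0. ]
V2 [ 438.6 -246.3  114.7] err [ 0.1  0.5 -0.4  0. ]
B3 [ 438.5 -356.3   77.5] err [ 0.2  0.6 -0.5  0. ]
bL [622.7 252.6  58. ] err [ 0.2  0.7 -0.6 -0.1]
bR [607.7   5.5  54. ] err [ 0.1  0.2 -0.2 -0. ]
fL [503.6 260.9  56.1] err [ 0.1  0.5 -0.5 -0.1]
fR [487.9  14.4  55.4] err [ 0.   0.1 -0.1 -0. ]
dialdisc [446.8 388.8  99.7] err [ 0.1  0.4 -0.4 -0. ]
ball [527.  390.7 116.7] err [ 0.2  0.9 -0.9 -0.1]
brass [466.8 425.2  99.9] err [ 0.1  0.5 -0.6 -0.1]
ptr0 [447.8 386.8 137.6] err [ 0.   0.2 -0.2 -0. ]
ptr1 [418.4 391.9 139.9] err [-0.3 -1.4  1.5  0.1]
stepFL [392.2 456.5  56.4] err [-0.  -0.   0.1  0. ]
stepFR [399.2 337.7  97.7] err [ 0.1  0.5 -0.5 -0. ]
lowBL [612.6 438.9  51.5] err [ 0.2  0.6 -0.6 -0.1]
lowBR [614.8 343.8  46.2] err [ 0.2  0.9 -0.9 -0.2]
130 [446.4 390.8 130. ] [413.8 395.4 130. ] theta 0.16316726840126927
134 [446.7 389.  134. ] [414.3 393.6 134. ] theta 0.16316726840126572
138 [447.1 387.3 138. ] [414.8 391.8 138. ] theta 0.16316726840126705
[406.2 388.2 100. ]
[468.1 425.5 100. ]
[488.4 390.9 100. ]
[448.2 348.1 100. ]
[446.1 428.5 100. ]
[array([624.7, 253.9,  55. ]), array([608.3,   5.6,  55. ]), array([504.9, 261.5,  55. ]), array([488.1,  14.5,  55. ])]
```

Call:
move_arm(
  rows="0.05 0 0 0 0 0 -0.4;0.13 -0.01 0 0 0 0 -0.4;0.22 -0.02 0 0 0 0 -0.4;0.32 -0.03 0 0 0 0 -0.4;0.42 -0.04 0 0 0 0 -0.4;0.52 -0.05 0 0 0 0 -0.4;0.62 -0.06 0 0 0 0 -0.4;0.72 -0.07 0 0 0 0 -0.4;0.82 -0.08 0 0 0 0 -0.4;0.91 -0.09 0 0 0 0 -0.4;0.97 -0.1 0 0 0 0 -0.4;1 -0.1 0 0 0 0 -0.4",
)

```text
clock: 38.07
eef_pos: [465.1, 159.3, 244.5]
tool_rot: [-3.141, -0.002, 1.516]
force: [-0.8, 0.2, 0.2]
width: 59.5
gripper_force: 0.0
```

Call:
move_arm(
  rows="0.05 -0.01 0 0 0 -0.04 -0.4;0.12 -0.02 0 0 0 -0.12 -0.4;0.2 -0.03 0 0 0 -0.2 -0.4;0.28 -0.04 0 0 0 -0.28 -0.4;0.36 -0.05 0 0 0 -0.36 -0.4;0.45 -0.06 0.02 0 0 -0.44 -0.4;0.54 -0.07 0.04 0 0 -0.52 -0.4;0.62 -0.08 0.06 0 0 -0.6 -0.4;0.69 -0.09 0.08 0 0 -0.68 -0.4;0.74 -0.1 0.11 0 0 -0.76 -0.4;0.77 -0.11 0.13 0 0 -0.84 -0.4;0.777 -0.117 0.148 0 0 -0.9 -0.4",
)

```text
clock: 39.07
eef_pos: [445.1, 391.4, 199.4]
tool_rot: [3.14, -0.001, 2.933]
force: [-0.5, -0.2, -0.9]
width: 59.7
gripper_force: 0.0
```

```bash
python3 - <<'E'
import numpy as np
p=np.array([478.1,-146.8]);y=1.509;R=np.array([[np.cos(y),np.sin(y)],[np.sin(y),-np.cos(y)]])
print(p+R.T@np.array([1.777,-.217])*300, 1.509+.9*np.pi/2)
from h import *
print(read_state()["eef_pos"],read_state()["tool_rot"],read_state()["qpos"])
E
```

```text
[446.04692031 389.30280738] 2.922716694115407
[445.10940778 391.38045795 199.43081278] [ 3.14045638e+00 -1.11219382e-03  2.93322202e+00] [-0.36597706  0.67443743 -0.6550528   1.71962912  0.49682956  0.91936863
  0.13862063]
```

Call:
move_arm(
  rows="0 0 0 0 0 -0.049 -0.4;0 0 0.03 0 0 -0.049 -0.4;0 0 0.08 0 0 -0.049 -0.4;0 0 0.14 0 0 -0.049 -0.4;0 0 0.2 0 0 -0.049 -0.4;0 0 0.235 0 0 -0.049 -0.4;0 0 0.247 0 0 -0.049 -0.4;0 0 0.247 0 0 -0.049 0;0 0 0.247 0 0 -0.049 0.3;0 0 0.247 0 0 -0.049 0.3",
)

```text
clock: 39.9
eef_pos: [446.5, 389.8, 127.0]
tool_rot: [3.14, 0.001, 2.999]
force: [-1.1, 0.3, 0.3]
width: 30.1
gripper_force: 0.0
```

Call:
move_arm(
  rows="0 0 0 0 0 0 0.5;0 0 0 0 0 0 0.6;0 0 0 0 0 0 1;0 0 0 0 0 0 1;0 0 0 0 0 0 1;0 0 0 0 0 0 1",
)

```text
clock: 40.4
eef_pos: [446.7, 390.3, 127.1]
tool_rot: [3.139, 0.001, 3.0]
force: [0.4, 1.0, 5.0]
width: 12.7
gripper_force: 59.6
```

Call:
move_arm(
  rows="0 0 0 0 0 0.02 1;0 0 0 0 0 0.06 1;0 0 0 0 0 0.12 1;0 0 0 0 0 0.18 1;0 0 0 0 0 0.24 1;0 0 0 0 0 0.3 1;0 0 0 0 0 0.36 1;0 0 0 0 0 0.42 1;0 0 0 0 0 0.48 1;0 0 0 0 0 0.54 1;0 0 0 0 0 0.6 1;0 0 0 0 0 0.64 1",
)

```text
clock: 41.4
eef_pos: [446.3, 389.7, 127.0]
tool_rot: [3.14, -0.0, 1.99]
force: [-1.4, 0.7, 7.2]
width: 12.9
gripper_force: 59.9
```

Call:
move_arm(
  rows="0 0 0 0 0 0.06 1;0 0 0 0 0 0.12 1;0 0 0 0 0 0.18 1;0 0 0 0 0 0.24 1;0 0 0 0 0 0.3 1;0 0 0 0 0 0.36 1;0 0 0 0 0 0.42 1;0 0 0 0 0 0.48 1;0 0 0 0 0 0.54 1;0 0 0 0 0 0.58 1;0 0 0 0 0 0.5918 1;0 0 0 0 0 0.5918 1",
)

```text
clock: 42.4
eef_pos: [445.6, 389.8, 127.1]
tool_rot: [-3.141, -0.0, 1.064]
force: [-2.1, -0.3, 8.8]
width: 12.8
gripper_force: 60.1
```

Call:
move_arm(
  rows="0 0 0 0 0 0 1;0 0 0 0 0 0 1;0 0 0 0 0 0 1",
)

```text
clock: 42.65
eef_pos: [445.6, 389.7, 127.1]
tool_rot: [-3.141, -0.001, 1.065]
force: [-1.8, 0.4, 9.2]
width: 12.7
gripper_force: 60.0
```

Call:
move_arm(
  rows="0 0 0 0 0 0 0.4;0 0 0 0 0 0 0;0 0 0 0 0 0 0;0 0 0 0 0 0 0;0 0 -0.04 0 0 0 0;0 0 -0.1 0 0 0 0;0 0 -0.2 0 0 0 0;0 0 -0.3 0 0 0 0;0 0 -0.38 0 0 0 0;0 0 -0.4 0 0 0 0",
)

```text
clock: 43.48
eef_pos: [447.8, 390.8, 251.2]
tool_rot: [3.139, -0.008, 1.065]
force: [-0.2, 0.7, -0.2]
width: 43.0
gripper_force: 0.0
```

Call:
move_arm(
  rows="-0.05 0.03 0 0 0 0 0;-0.13 0.07 0 0 0 0 0;-0.22 0.12 0 0 0 0 0;-0.32 0.17 0 0 0 0 0;-0.42 0.23 0 0 0 0 0;-0.52 0.28 0 0 0 0 0;-0.62 0.34 0 0 0 0 0;-0.72 0.39 0 0 0 0 0;-0.82 0.45 0 0 0 0 0;-0.9 0.5 0 0 0 0 0;-0.98 0.54 0 0 0 0 0;-0.98 0.54 0 0 0 0 0",
)

```text
clock: 44.48
eef_pos: [444.4, 47.4, 246.1]
tool_rot: [3.141, 0.004, 1.056]
force: [-0.4, -0.3, 0.7]
width: 42.9
gripper_force: 0.0
```

```bash
python3 - <<'E'
from h import *
from find import find
find()
t=get_image("top")["img"];s=get_image("side")["img"]
A=cv2.resize(t[180:275,85:140,::-1],(330,570),interpolation=cv2.INTER_CUBIC)
B=cv2.resize(s[275:360,200:310,::-1],(466,360),interpolation=cv2.INTER_CUBIC)
C=np.zeros((570,796,3),np.uint8);C[:,:330]=A;C[:360,330:]=B;cv2.imwrite("pics/c5.png",C)
E
```

```text
B 241 [197.6 185.5] bench [616.3 153.2] shelf [611.  144.6]
V 38 [186.9 181.2] bench [622.9 174.9] shelf [617.  164.6]
V 38 [217.4 182.7] bench [621.   97.8] shelf [615.2  92.2]
B 319 [168.2 228.8] bench [501.  225.1] shelf [502.5 212.3]
V 86 [211.6 230.4] bench [501. 108.] shelf [502.5 101.8]
B 321 [198.7 231.5] bench [496.1 145.6] shelf [497.8 137.4]
B 423 [ 99.3 248.7] bench [445.5 401. ] shelf [450.2 377.9]
```

View pics/c5.png

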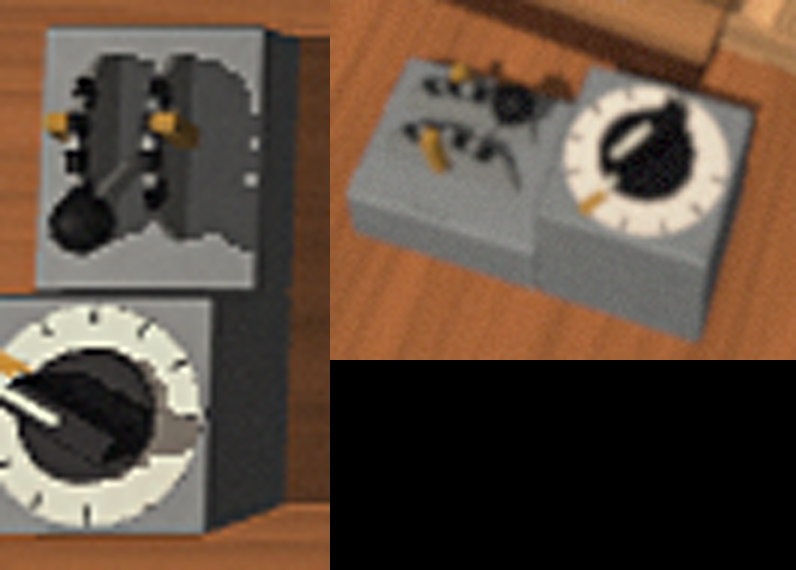

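The composite shows the dial pointer at top-crop (0–58, 388–420), aimed at the brass mark at (12,362). The lever ball is at (82,220) and the brass notch lies between the marks at (57,123) and (165,123). I'll check the pointer angle numerically.

```bash
python3 - <<'E'
from h import *
t=get_image("top"); a=cv2.resize(t["img"],None,fx=8,fy=8,interpolation=cv2.INTER_CUBIC)[:,:,:].astype(int)
g=a.min(2)
# brass centroid
hsv=(a[:,:,0]-a[:,:,2]>70)&(a[:,:,0]>150); m=np.zeros_like(g,bool); m[236*8:246*8,80*8:92*8]=True
ys,xs=np.where(hsv&m); bu=((xs.mean()+.5)/8-.5,(ys.mean()+.5)/8-.5); print("brass",bu,len(xs),atz(t,bu,100))
for u in np.arange(84,96,1.0):
    c=g[240*8:254*8,int((u+.5)*8)]; i=np.where(c>c.max()*.75)[0]; print(u,c.max(),240+(i.mean()+.5)/8-.5,len(i)/8)
s=get_image("side"); ex=s["img"][308:332,255:285]; print(ex.min(2))
E
```

```text
brass (np.float64(84.4405704589528), np.float64(240.07324660633483)) 1547 [468.11896002 429.16545473 100.        ]
84.0 220 247.39081325301206 10.375
85.0 221 248.0625 9.0
86.0 225 249.20833333333334 6.75
87.0 226 250.07263513513513 4.625
88.0 221 246.375 1.5
89.0 226 245.28125 2.0
90.0 245 243.9375 3.0
91.0 228 245.26644736842104 2.375
92.0 228 248.8125 1.375
93.0 224 249.3125 1.375
94.0 140 249.5 1.5
95.0 55 248.3625 5.0
[[146 178 177 169 191 197 201 183 127  63  26  32  55  98 142 167 167 134
   87  45  21  13  11  17  23   8   0  25   7  47]
 [152 190 197 197 199 202 203 182 117  42  28  63 106 141 163 155 122  77
   44  20   0   0  10  17   3  20  23  18  11  37]
 [157 187 198 205 202 201 200 182 119  42  46  98 144 162 139 105  69  33
   19  15  16  21  11  28  17  25  28  14  15  29]
 [158 188 195 197 198 201 201 179 118  39  46  99 138 132  97  59  25  13
    7  14  23  19  24   8  18  19  17  15  24  21]
 [166 192 200 198 199 199 199 178 116  46  24  66  86  77  47  12   0  15
   11  20   9  19  15  12  21  21  22  17  15  33]
 [161 191 197 195 194 199 199 174 120  44  19  2
[... 1627 characters left out ...]
193 184 162 179 192 195
  195 195 192 198 188 183 190 196 200 201 194 190]
 [127 133 134 134 136 128 133 144 159 165 180 182 191 170 151 171 193 192
  190 192 195 195 180 162 178 198 198 194 190 182]
 [117 117 120 126 132 129 134 133 139 145 155 166 170 152 152 174 191 193
  193 193 190 196 177 148 169 189 185 178 165 158]
 [107 109 114 109 119 120 126 128 133 135 141 144 146 144 156 173 179 182
  183 189 189 187 175 147 157 168 162 149 141 136]
 [107 105 107 105 110 108 113 118 120 120 133 133 136 136 147 151 155 161
  163 162 168 166 157 141 137 141 141 133 126 129]
 [110 106 107 108 108 104 105 103 111 115 116 117 122 129 135 136 139 141
  143 139 139 141 138 132 130 121 125 128 127 125]]
```

```bash
python3 - <<'E'
from h import *
np.set_printoptions(precision=2,suppress=True)
t=get_image("top");s=get_image("side")
a=atz(s,(275.1,305),134);b=atz(s,(266.8,312.3),134);d=b-a;print("ptr side deg",np.degrees(np.arctan2(d[1],d[0])),a,b)
a=atz(t,(94.2,249.8),134);b=atz(t,(85.3,244.8),134);d=b-a;print("ptr top deg",np.degrees(np.arctan2(d[1],d[0])),a,b)
for th in (0,.1,.2):
    l=th-.6; P=np.array([562.2+75*np.sin(l),392.1+75*np.sin(l)*.023,51+75*np.cos(l)]); print(th,P,proj(t,P),proj(s,P))
for n,d,(x0,y0,x1,y1) in (("t",t,(90,206,112,226)),("s",s,(233,290,256,306))):
    g=d["img"].max(2)[y0:y1,x0:x1].astype(int); print(n,x0,y0); print(g)
E
python3 go.py 445.3 53.6 245.9 1.0648 526 391 200 3.165
```

```text
ptr side deg 63.57970950677613 [443.97 388.93 134.  ] [456.08 413.32 134.  ]
ptr top deg 62.85211798711032 [447.51 388.29 134.  ] [458.96 410.61 134.  ]
0 [519.85 391.13 112.9 ] [[ 98.62 219.88]] [[244.78 300.84]]
0.1 [526.24 391.27 116.82] [[ 98.05 217.3 ]] [[242.24 299.24]]
0.2 [532.99 391.43 120.08] [[ 97.6  214.56]] [[239.57 297.73]]
t 90 206
[[145 138 147 139 147 149  26  39   6  23  57  50  53  53  61  72  64  59
   47  41  19  20]
 [153 142 147 143 146 145  24  35  16  23  56  51  49  52  62  93  72  59
   46  38  21  19]
 [155 148 148 144 145 140  34  41  14  37  54  53  50  56  83  74  57  51
   48  47  33  32]
 [149 145 147 141 144 147 155 148  73  41  42  51  59  86  82  55  55  56
   89 140 128  49]
 [157 146 147 143 144 147 151 143  97  18  32  60  91  85  60  51  57  76
   85 135 121  25]
 [154 140 146 144 148 145 109  35  16   7  37  80  91  58  53  48  69  73
   75  57  44   7]
 [141 134 149 146 152 147  40  12  19  14  30  72  65  60  55  70  74  75
   71   5  13  15]
 [147 140 154 150 146  36  21  18  22  20  16  13  30  55  59  76  73  74
   72  27  16  17]
 [153 1
[... 2020 characters left out ...]
30  28  38  46  44  31  24  24  36  50  62  67
   60  78  94 103 102]
 [121 121 116 119 101  65  32  34  34  46  42  34  21  21  28  54  62  69
   76  94 120 128 125]
 [131 127 130 126 112  73  35  31  30  36  39  28  27  24  38  56  63  73
   88 115 131 135 133]
 [124 128 130 126 121  97  59  36  26  29  27  27  27  38  50  63  72  89
  103 121 133 133 122]
 [130 125 123 123 127 113  75  42  33  26  29  40  52  66  61  70  96 111
  124 126 135 132 122]
 [115 120 125 129 124 113  93  78  70  69  69  76  87  94  86  85 112 129
  128 130 132 131 124]
 [ 93 113 127 126 119 106 108 103 103 108 105 115 121 118 100  91 119 131
  131 132 128 127 125]]
[ 1.1141 -0.3098  0.153 ] turn z -1.337 len 350
```

Call:
move_arm(
  rows="0.04 -0.01 0 0 0 -0.03 -0.3;0.1 -0.03 0 0 0 -0.1 -0.3;0.18 -0.06 0 0 0 -0.17 -0.3;0.27 -0.09 0 0 0 -0.24 -0.3;0.36 -0.12 0 0 0 -0.31 -0.3;0.46 -0.15 0 0 0 -0.38 -0.3;0.56 -0.18 0 0 0 -0.45 -0.3;0.66 -0.21 0 0 0 -0.52 -0.3;0.76 -0.24 0 0 0 -0.59 -0.3;0.84 -0.27 0 0 0 -0.66 -0.3;0.9 -0.3 0 0 0 -0.73 -0.3;0.9 -0.3 0 0 0 -0.8 -0.3",
)

```text
clock: 45.83
eef_pos: [495.6, 341.2, 246.1]
tool_rot: [3.138, -0.005, 2.336]
force: [0.2, -0.4, -0.7]
width: 55.5
gripper_force: 0.0
```

```bash
python3 go.py 497.4 333.4 245.9 2.3214 525.3 391.1 200 3.165
```

```text
[0.0772 0.1992 0.153 ] turn z -0.5371 len 79
```

Call:
move_arm(
  rows="0.01 0.03 0 0 0 -0.05 -0.3;0.02 0.07 0.02 0 0 -0.12 -0.3;0.04 0.11 0.04 0 0 -0.19 -0.3;0.06 0.15 0.08 0 0 -0.26 -0.3;0.07 0.18 0.11 0 0 -0.33 -0.3;0.0772 0.1992 0.14 0 0 -0.4 -0.3;0.0772 0.1992 0.153 0 0 -0.47 -0.3;0.0772 0.1992 0.153 0 0 -0.5371 -0.3;0.0772 0.1992 0.153 0 0 -0.5371 -0.3;0.0772 0.1992 0.153 0 0 -0.5371 -0.3",
)

```text
clock: 46.67
eef_pos: [524.7, 392.3, 199.9]
tool_rot: [3.141, -0.001, -3.119]
force: [0.0, 0.1, 0.2]
width: 55.4
gripper_force: 0.0
```

Call:
move_arm(
  rows="0 0 0.04 0 0 0 -0.3;0 0 0.1 0 0 0 -0.3;0 0 0.17 0 0 0 -0.3;0 0 0.24 0 0 0 -0.3;0 0 0.285 0 0 0 -0.3;0 0 0.303 0 0 0 -0.3;0 0 0.303 0 0 0 -0.3;0 0 0.303 0 0 0 0;0 0 0.303 0 0 0 0.2",
)

```text
clock: 47.42
eef_pos: [525.9, 391.9, 110.5]
tool_rot: [3.14, 0.002, -3.118]
force: [-0.5, 0.5, -0.1]
width: 34.7
gripper_force: 0.0
```

Call:
move_arm(
  rows="0 0 0 0 0 0 0.4;0 0 0 0 0 0 1;0 0 0 0 0 0 1;0 0 0 0 0 0 1;0 0 0 0 0 0 1;0 0 0 0 0 0 1",
)

```text
clock: 47.92
eef_pos: [525.6, 392.2, 110.7]
tool_rot: [3.139, 0.002, -3.118]
force: [-1.5, -0.1, 5.9]
width: 23.1
gripper_force: 58.6
```

Call:
move_arm(
  rows="-0.0227 0 -0.011 0 0 0 1;-0.046 0 -0.0194 0 0 0 1;-0.07 0 -0.0257 0 0 0 1;-0.095 0 -0.0293 0 0 0 1;-0.12 0 -0.0306 0 0 0 1;-0.145 0 -0.0293 0 0 0 1;-0.16 0 -0.028 0 0 0 1;-0.1697 0 -0.0257 0 0 0 1;-0.1697 0 -0.0257 0 0 0 1;-0.1697 0 -0.0257 0 0 0 1;-0.1697 0 -0.0257 0 0 0 1;-0.1697 0 -0.0257 0 0 0 1",
)

```text
clock: 48.92
eef_pos: [575.9, 392.2, 117.0]
tool_rot: [-3.141, -0.0, -3.118]
force: [-0.4, 0.2, -0.3]
width: -0.1
gripper_force: 0.0
```

Call:
move_arm(
  rows="0 0 -0.05 0 0 0 1;0 0 -0.15 0 0 0 1;0 0 -0.25 0 0 0 0;0 0 -0.35 0 0 0 0;0 0.1 -0.42 0 0 0 0;0 0.2 -0.44 0 0 0 0;0 0.32 -0.44 0 0 0 0;0 0.44 -0.44 0 0 0 0;0 0.56 -0.44 0 0 0 0;0 0.68 -0.44 0 0 0 0;0 0.8 -0.44 0 0 0 0;0 0.8 -0.44 0 0 0 0",
)

```text
clock: 49.92
eef_pos: [564.6, 640.7, 247.1]
tool_rot: [3.136, -0.005, -3.11]
force: [-1.5, 0.7, -1.5]
width: 42.7
gripper_force: 0.0
```

```bash
cat > look.py <<'E'
import sys
from h import *
from find import find
find()
t=get_image("top")["img"];s=get_image("side")["img"]
A=cv2.resize(t[180:275,75:140,::-1],(390,570),interpolation=cv2.INTER_CUBIC)
B=cv2.resize(s[275:360,200:295,::-1],(402,360),interpolation=cv2.INTER_CUBIC)
C=np.zeros((570,796,3),np.uint8);C[:,:390]=A;C[:360,390:792]=B;cv2.imwrite(sys.argv[1],C)
E
python3 look.py pics/c6.png
```

```text
B 239 [197.6 185.5] bench [616.1 153.2] shelf [610.9 144.6]
V 38 [186.9 181.2] bench [622.8 174.9] shelf [617.  164.6]
V 38 [217.4 182.8] bench [621.   97.8] shelf [615.2  92.2]
B 355 [168.3 228.5] bench [501.9 225. ] shelf [503.3 212.2]
B 368 [198.8 231.7] bench [495.8 145.5] shelf [497.6 137.3]
V 40 [242.1 232.4] bench [498.   31.8] shelf [499.7  30.2]
B 352 [229.1 234.6] bench [490.3  66.4] shelf [492.4  62.9]
B 421 [ 99.2 248.7] bench [445.4 401. ] shelf [450.1 377.9]
```

View pics/c6.png

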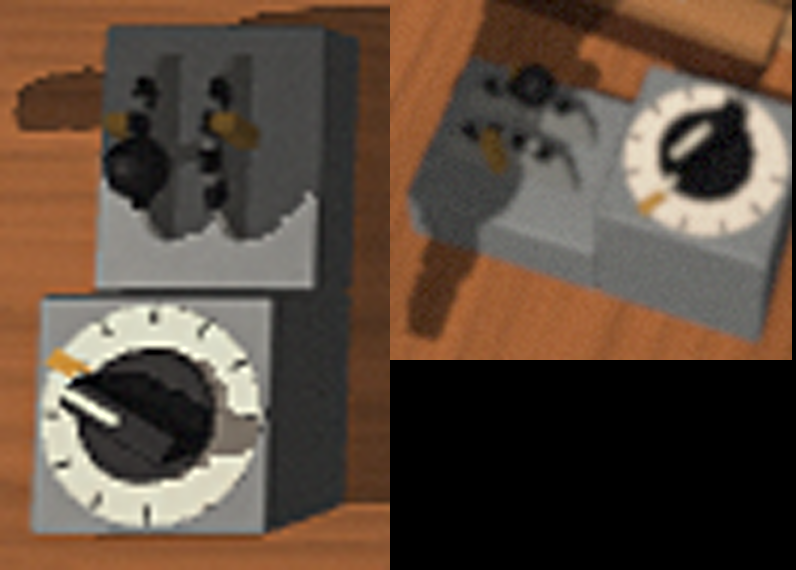

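```bash
python3 - <<'E'
from h import *
np.set_printoptions(precision=2,suppress=True)
t=get_image("top");s=get_image("side")
for th in (.35,.4,.45,.5,.8):
    l=th-.6; P=np.array([562.2+75*np.sin(l),392.1+75*np.sin(l)*.023,51+75*np.cos(l)]); print(th,P,proj(t,P),proj(s,P))
g=t["img"].max(2)[200:218,90:106].astype(int); print(g)
u=lambda x,y:(75+(x+.5)/6-.5,180+(y+.5)/6-.5)
a=atz(t,u(118,420),134);b=atz(t,u(65,392),134);d=b-a;print(np.degrees(np.arctan2(d[1],d[0])),a,b,"brass",atz(t,u(68,362),100))
# model: where pointer line should appear
for deg in (58,61,64):
    c=np.array([447.3,389.3,134]);e=np.array([np.cos(np.radians(deg)),np.sin(np.radians(deg)),0]); q=proj(t,[c,c+25*e]); print(deg,(q-[75,180]+.5)*6-.5)
E
python3 go.py 0 0 0 3.165 0 0 0 3.165
```

```text
0.35 [543.64 391.67 123.67] [[ 97.14 210.22]] [[235.38 295.71]]
0.4 [547.3  391.76 124.5 ] [[ 97.06 208.73]] [[233.94 295.1 ]]
0.45 [550.99 391.84 125.16] [[ 97.   207.23]] [[232.5  294.53]]
0.5 [554.71 391.93 125.63] [[ 96.98 205.71]] [[231.06 294.  ]]
0.8 [577.1  392.44 124.5 ] [[ 97.54 196.71]] [[222.49 291.7 ]]
[[164 177  83  96  98  99  44  17  14  16  49  56  51  53  54  73]
 [174 171  68  87  92  91  32  19  14  16  48  53  56  52  56  76]
 [170 164  73  68  72  73  69  29  21  23  60  58  53  51  54  75]
 [167 164  80  73  73  39  17  19  18  14  28  46  55  56  61  77]
 [162 169 158  48   8  12  21  15  18  23  15  22  48  57  55  56]
 [154 153 156  18  29  31  25  31  15  21  16  18  20  59  54  54]
 [153 142  44  21  32  36  28  32  30  23  22  24  14  34  55  52]
 [159 150  55  31  42  53  37  28  24  23  20  21  15  38  56  68]
 [164 151  58  23  49  64  41  34  29  25  23  15  22  43  62  78]
 [155 148  92  20  31  33  30  23  24  23  18  19  22  48  63  75]
 [159 154 158  14  20  27  31  24  23  28  19  15  28  57  67  73]
 [157 147 153  82  23  16  19  21  24  19  17  26  49  56  65  75]
 [142 137 161 155 118  53  23  19  15  14  29  60  54  54  66  75]
 [150 140 157 151 155 156 117  11  15  15  48  53  53  52  65  78]
 [154 141 152 146 145 153 148  28  30  30  55  54  53  52  67  74]
 [161 148 151 148 147 146 151 157 130  90  43  53  50  56  71  77]
 [156 136 150 147 147 146 147 149 130 112  42  49  53  54  73  75]
 [157 138 149 148 150 145 145 146 146 113  72  45  48  54  70  75]]
64.2773097527085 [448.03 388.2  134.  ] [458.69 410.31 134.  ] brass [468.61 425.47 100.  ]
58 [[115.16 421.77]
 [ 64.83 387.35]]
61 [[115.16 421.77]
 [ 63.   390.12]]
64 [[115.16 421.77]
 [ 61.32 392.97]]
[0. 0. 0.] turn z -0.0 len 0
```

```bash
python3 go.py 570.6 632.2 248.8 3.165 547.8 391.7 190 3.165;python3 go.py 547.8 391.7 190 3.165 547.8 391.7 113 3.165;python3 go.py 547.8 391.7 113 3.165 576.1 392.3 113 3.165
```

```text
[ 0.0947 -0.7997  0.196 ] turn z -0.0 len 249
[0.     0.     0.2567] turn z -0.0 len 77
[-0.0944 -0.0002  0.    ] turn z -0.0 len 28
```

Call:
move_arm(
  rows="0.0947 -0.05 0 0 0 0 -0.3;0.0947 -0.15 0 0 0 0 -0.3;0.0947 -0.27 0 0 0 0 -0.3;0.0947 -0.39 0 0 0 0 -0.3;0.0947 -0.51 0 0 0 0 -0.3;0.0947 -0.63 0.02 0 0 0 -0.3;0.0947 -0.73 0.06 0 0 0 -0.3;0.0947 -0.79 0.12 0 0 0 -0.3;0.0947 -0.7997 0.18 0 0 0 -0.3;0.0947 -0.7997 0.196 0 0 0 -0.3;0.0947 -0.7997 0.196 0 0 0 -0.3;0.0947 -0.7997 0.196 0 0 0 -0.3",
)

```text
clock: 51.17
eef_pos: [548.1, 392.1, 191.5]
tool_rot: [3.14, 0.001, -3.118]
force: [-0.6, 1.0, 0.2]
width: 55.2
gripper_force: 0.0
```

Call:
move_arm(
  rows="0 0 0.04 0 0 0 -0.3;0 0 0.1 0 0 0 -0.3;0 0 0.16 0 0 0 -0.3;0 0 0.22 0 0 0 -0.3;0 0 0.25 0 0 0 -0.3;0 0 0.257 0 0 0 -0.3;0 0 0.257 0 0 0 -0.3;0 0 0.257 0 0 0 0;0 0 0.257 0 0 0 0.2",
)

```text
clock: 51.92
eef_pos: [548.4, 392.5, 114.4]
tool_rot: [3.14, 0.002, -3.118]
force: [0.4, 1.0, 0.4]
width: 34.6
gripper_force: 0.0
```

Call:
move_arm(
  rows="0 0 0 0 0 0 0.4;0 0 0 0 0 0 1;0 0 0 0 0 0 1;0 0 0 0 0 0 1;0 0 0 0 0 0 1;0 0 0 0 0 0 1",
)

```text
clock: 52.42
eef_pos: [548.4, 392.7, 114.5]
tool_rot: [3.139, 0.002, -3.118]
force: [-0.5, 0.9, 6.4]
width: 23.0
gripper_force: 58.5
```

Call:
move_arm(
  rows="-0.004 0 0 0 0 0 1;-0.008 0 -0.001 0 0 0 1;-0.012 0 -0.002 0 0 0 1;-0.016 0 -0.002 0 0 0 1;-0.02 0 -0.003 0 0 0 1;-0.024 0 -0.003 0 0 0 1;-0.028 0 -0.003 0 0 0 1;-0.032 0 -0.003 0 0 0 1;-0.032 0 -0.003 0 0 0 1",
)

```text
clock: 53.17
eef_pos: [555.8, 392.9, 115.4]
tool_rot: [3.141, -0.002, -3.118]
force: [-5.4, -0.8, 10.3]
width: 23.2
gripper_force: 58.8
```

Call:
move_arm(
  rows="-0.006 0 -0.001 0 0 0 1;-0.012 0 -0.001 0 0 0 1;-0.018 0 -0.001 0 0 0 1;-0.024 0 -0.001 0 0 0 1;-0.03 0 -0.001 0 0 0 1;-0.036 0 0 0 0 0 1;-0.042 0 0.001 0 0 0 1;-0.048 0 0.002 0 0 0 1;-0.054 0 0.002 0 0 0 1;-0.06 0 0.003 0 0 0 1;-0.0624 0 0.003 0 0 0 1;-0.0624 0 0.003 0 0 0 1",
)

```text
clock: 54.17
eef_pos: [578.1, 392.5, 113.6]
tool_rot: [3.14, 0.003, -3.12]
force: [1.9, 1.7, 1.1]
width: 0.8
gripper_force: 1.0
```

Call:
move_arm(
  rows="0 0 -0.05 0 0 0 1;0 0 -0.15 0 0 0 1;0 0 -0.25 0 0 0 1;0 0 -0.33 0 0 0 1;0 0.1 -0.36 0 0 0 1;0 0.22 -0.36 0 0 0 1;0 0.34 -0.36 0 0 0 1;0 0.46 -0.36 0 0 0 1;0 0.58 -0.36 0 0 0 1;0 0.7 -0.36 0 0 0 1;0 0.8 -0.36 0 0 0 1;0 0.8 -0.36 0 0 0 1",
)

```text
clock: 55.17
eef_pos: [564.7, 638.8, 218.8]
tool_rot: [3.139, -0.006, -3.111]
force: [-1.3, 1.4, -1.5]
width: -0.1
gripper_force: 0.0
```

```bash
cat > ball.py <<'E'
from h import *
from find import find
from scipy.optimize import minimize_scalar
np.set_printoptions(precision=2,suppress=True,linewidth=150)
def main(show=True):
    t=get_image("top")
    if show: print(t["img"].max(2)[188:214,90:106].astype(int))
    for th in (.4,.5,.6,.7,.8,.9,1.0):
        l=th-.6; P=np.array([562.2+75*np.sin(l),392.1+75*np.sin(l)*.023,51+75*np.cos(l)]); print(th,proj(t,P)[0],end=" ")
    print(); find(); s=read_state(); print(s["clock"],s["eef_pos"])
main()
E
python3 ball.py
```

```text
[[154 154  98  74  72  72  72  75  73  74  75  72  75  72  72  74]
 [151 149 100  73  73  74  71  72  72  74  72  64  57  52  46  62]
 [146 146 100  74  72  74  75  73  73  72  66  61  51  54  52  70]
 [ 64  70  69  74  74  76  75  75  75  74  70  53  49  54  54  72]
 [ 78  80  72  77  74  76  74  74  59  63  64  52  54  52  51  70]
 [ 84  83  70  74  73  71  74  52   9  19  34  56  51  53  53  69]
 [ 88  90  71  76  72  72  72  56  14  14  20  55  53  53  51  71]
 [ 79  79  70  72  72  74  71  21  15  17  17  40  53  52  53  71]
 [ 83  83  69  75  72  72  73  64  66  39  16  48  55  54  54  70]
 [ 85  84  70  70  71  73  73  81  71  31  17  59  53  51  53  78]
 [ 92  86  70  78  77  80  62  48  60  57  47  55  54  55  53  78]
 [ 89  89  82 101  98  98  41   6  13  29  57  55  57  53  55  78]
 [ 90  91  88  96  99  98  45  18  13  23  47  50  53  56  54  74]
 [ 86  91  82  95  95  94  30  18  15  19  50  54  55  53  55  78]
 [ 82  85  77  73  71  37  20  15  10  15  41  56  55  55  55  77]
 [ 82  88  78  56  16  18  19  22  25  20  26  26  47  54  64  77]
 [172 172  74   7  19  22  2
[... 573 characters left out ...]
]
 [147 141 155 148 146 153 154  11  18  22  45  55  53  53  67  76]]
0.4 [ 97.06 208.73] 0.5 [ 96.98 205.71] 0.6 [ 97.04 202.68] 0.7 [ 97.23 199.67] 0.8 [ 97.54 196.71] 0.9 [ 97.98 193.85] 1.0 [ 98.53 191.11] 
B 239 [197.63 185.53] bench [616.17 153.16] shelf [610.91 144.52]
V 38 [186.87 181.22] bench [622.87 174.94] shelf [616.98 164.63]
V 38 [217.36 182.75] bench [620.98  97.79] shelf [615.22  92.17]
B 368 [198.76 231.67] bench [495.75 145.49] shelf [497.52 137.3 ]
V 39 [242.08 232.31] bench [498.11  31.74] shelf [499.82  30.13]
B 354 [229.09 234.55] bench [490.33  66.43] shelf [492.42  62.86]
B 420 [ 99.23 248.68] bench [445.45 401.07] shelf [450.16 377.96]
55.2667 [568.46 633.15 219.83]
```

```bash
python3 go.py 570.5 632.3 221 3.165 515 390.9 200 3.165;python3 go.py 515 390.9 125 3.165 549 391.7 125 3.165
```

```text
[ 0.2038 -0.8001  0.07  ] turn z -0.0 len 249
[-0.1134  0.      0.    ] turn z -0.0 len 34
```

Call:
move_arm(
  rows="0.03 -0.05 0 0 0 0 1;0.06 -0.15 0 0 0 0 1;0.1 -0.27 0 0 0 0 1;0.14 -0.39 0 0 0 0 1;0.18 -0.51 0 0 0 0 1;0.2038 -0.63 0.02 0 0 0 1;0.2038 -0.73 0.04 0 0 0 1;0.2038 -0.79 0.07 0 0 0 1;0.2038 -0.8001 0.07 0 0 0 1;0.2038 -0.8001 0.07 0 0 0 1;0.2038 -0.8001 0.07 0 0 0 1",
)

```text
clock: 56.18
eef_pos: [515.5, 391.2, 201.2]
tool_rot: [3.14, 0.001, -3.119]
force: [-0.7, 0.8, 0.0]
width: 0.4
gripper_force: 0.0
```

Call:
move_arm(
  rows="0 0 0.04 0 0 0 1;0 0 0.1 0 0 0 1;0 0 0.17 0 0 0 1;0 0 0.22 0 0 0 1;0 0 0.25 0 0 0 1;0 0 0.25 0 0 0 1;0 0 0.25 0 0 0 1",
)

```text
clock: 56.77
eef_pos: [514.5, 391.9, 124.7]
tool_rot: [3.141, -0.001, -3.117]
force: [-0.2, 0.5, 0.0]
width: 0.0
gripper_force: 0.0
```

Call:
move_arm(
  rows="-0.01 0 0 0 0 0 1;-0.02 0 0 0 0 0 1;-0.03 0 0 0 0 0 1;-0.04 0 0 0 0 0 1;-0.05 0 0 0 0 0 1;-0.06 0 0 0 0 0 1;-0.07 0 0 0 0 0 1;-0.08 0 0 0 0 0 1;-0.08 0 0 0 0 0 1",
)

```text
clock: 57.52
eef_pos: [539.8, 391.5, 125.1]
tool_rot: [3.141, 0.001, -3.119]
force: [-0.8, 0.4, -0.2]
width: 0.0
gripper_force: 0.4
```

Call:
move_arm(
  rows="-0.01 0 0 0 0 0 1;-0.02 0 0 0 0 0 1;-0.0334 0 0 0 0 0 1;-0.0334 0 0 0 0 0 1;-0.0334 0 0 0 0 0 1",
)

```text
clock: 57.93
eef_pos: [550.0, 391.3, 124.9]
tool_rot: [-3.141, 0.001, -3.119]
force: [0.1, -0.3, 0.9]
width: -0.0
gripper_force: 0.0
```

```bash
python3 - <<'E'
from h import *
s=get_image("side"); print(s["img"].max(2)[282:306,212:246].astype(int))
for th in (.4,.5,.6,.7,.8):
    l=th-.6; P=np.array([562.2+75*np.sin(l),392.1+75*np.sin(l)*.023,51+75*np.cos(l)]); print(th,proj(s,P)[0])
print(proj(s,[[549,391.7,111],[560,391.7,111],[560,391.7,125]]))
E
```

```text
[[168 168 158 160 156 160 159 163 148  94  49  40  44  53  40  42  37  31
   29  30  18  28  28  33  30  11  24  76 119 127 100  81  70  66]
 [165 168 161 158 158 159 163 162 141  92  48  50  70  76  64  47  45  35
   39  21  27  25  34  34  34  30  36  94 138 137 104  83  77  84]
 [162 162 161 158 161 163 160 157 141  90  44  60  81  87  83  55  41  40
   36  25  12  21  32  34  32  25  33  92 138 128  96  79  84  90]
 [170 159 159 159 156 162 159 156 140 101  65  72  92 101  87  65  43  32
   32  10  17  20  35  28  25  20  36  92 139 130  95  85  83  85]
 [163 156 161 159 163 161 158 155 144 113  86  96 117 113  93  62  42  29
   28  30  18  25  32  22  30  15  44  97 142 144 103  82  81  87]
 [159 158 159 159 162 160 153 150 141 115  99 114 132 122 104  66  42  34
   25   8  20  24  26  31  33  31  44  87 141 143 109  88  84  85]
 [157 159 162 164 159 158 149 136 116  90  88 113 127 127  98  65  32  29
   25  28  25  34  33  44  36  38  56  84 110 126 105  88  83  89]
 [158 160 156 160 160 150 133 109  76  52  85 118 124 122 100  57  25  23
   12  30  23  38  28  29  33  40  69  
[... 1832 characters left out ...]
102  92  93 110 119 117 101]
 [126 128 134 130 130 121 114 110 106 100  90  84  89  93  99 116 122 100
   81  86 114 128 127 131 122 132 129 121 117 118 129 122 121 113]
 [129 128 126 128 121  93  71  69  84  94  88  75  64  64  77 107 116 102
   81  86 104 114 117 125 123 127 126 126 127 126 125 128 128 122]
 [129 129 123 116 106  74  38  41  78 113 129 119 101  76  79 110 104  85
   68  71  81  82  89 110 114 121 127 129 125 131 127 124 121 128]]
0.4 [233.9440328  295.09825911]
0.5 [231.0557257  293.99641792]
0.6 [228.16163694 293.05591418]
0.7 [225.29527808 292.28690638]
0.8 [222.48946157 291.69720555]
[[233.56676811 297.86714194]
 [229.40295057 296.52593034]
 [229.08735472 293.4132095 ]]
```

Call:
move_arm(
  rows="0.02 0 0 0 0 0 1;0.05 0 0 0 0 0 1;0.06 0 -0.06 0 0 0 1;0.06 0 -0.16 0 0 0 1;0.06 0 -0.26 0 0 0 1;0.06 0.06 -0.3 0 0 0 1;0.06 0.18 -0.3 0 0 0 1;0.06 0.3 -0.3 0 0 0 1;0.06 0.42 -0.3 0 0 0 1;0.06 0.54 -0.3 0 0 0 1;0.06 0.66 -0.3 0 0 0 1;0.06 0.76 -0.3 0 0 0 1",
)

```text
clock: 58.98
eef_pos: [523.5, 621.8, 215.0]
tool_rot: [3.141, -0.001, -3.116]
force: [0.3, 0.4, 0.1]
width: -0.1
gripper_force: 0.0
```

```bash
python3 ball.py; python3 look.py pics/c7.png >/dev/null
```

```text
[[155 153 140 149 144 142 140 142 141 144 147 145 151 150 149 147]
 [146 147 137 149 145 143 144 144 143 145 144 104  59  51  38  50]
 [142 138 137 149 146 146 144 147 148 145 116  73  42  45  50  68]
 [148 149 141 149 146 151 153 153 151 135 102  56  51  51  53  72]
 [158 157 142 150 153 153 155 111  81 103 102  49  53  54  53  68]
 [158 157 139 155 151  74   1   7   6   8  11  36  57  51  51  69]
 [162 162 147 148   3  16  26  18  17  21  22  23  27  58  54  73]
 [147 149 137  37   9  19  19  18  14  23  19  11  18  37  56  70]
 [154 150 103   9  21  18  26  23  23  16  10  17  19  21  58  71]
 [157 158 109   2  20  24  30  30  18  25  24  15  17  22  58  79]
 [166 164  90  11  17  20  24  23  23  22  20  21  12  18  60  78]
 [167 166  83  18  19  19  23  23  26  26  20  20  13  33  62  78]
 [168 167  77  50  13  26  18  14  23  18  15  15  28  49  54  58]
 [171 171  74  92  46  15  12  24  22  14  17  20  46  62  58  52]
 [170 164  72  71  75  58  31  18  15  22  44  58  55  58  61  57]
 [168 167  74  72  73  76  88  92  55  47  59  52  52  55  63  64]
 [161 161  69  69  74  78  8
[... 574 characters left out ...]

 [ 81  73  78  75  74  76  75   2  11  20  50  55  52  54  65  74]]
0.4 [ 97.06 208.73] 0.5 [ 96.98 205.71] 0.6 [ 97.04 202.68] 0.7 [ 97.23 199.67] 0.8 [ 97.54 196.71] 0.9 [ 97.98 193.85] 1.0 [ 98.53 191.11] 
B 238 [197.62 185.49] bench [616.28 153.19] shelf [611.01 144.55]
V 38 [186.87 181.21] bench [622.89 174.94] shelf [617.01 164.63]
V 38 [217.35 182.75] bench [620.97  97.81] shelf [615.21  92.18]
B 378 [167.91 228.95] bench [500.73 225.95] shelf [502.21 213.07]
B 373 [198.53 231.87] bench [495.21 146.07] shelf [497.02 137.85]
B 386 [230.4  234.45] bench [490.68  63.03] shelf [492.75  59.65]
B 421 [ 99.24 248.68] bench [445.45 401.05] shelf [450.17 377.94]
59.0833 [519.82 625.35 213.42]
```

View pics/c7.png

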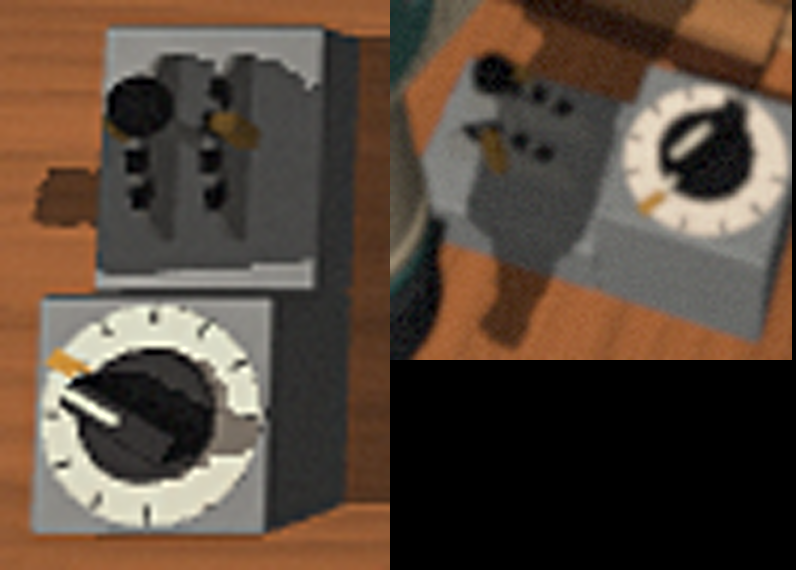

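```bash
python3 go.py 525.7 619.2 215 3.165 525 391.1 200 3.165;python3 go.py 525 391.1 125 3.165 551.2 391.7 125 3.165
```

```text
[ 0.0201 -0.7601  0.05  ] turn z -0.0 len 229
[-0.0874 -0.      0.    ] turn z -0.0 len 26
```

Call:
move_arm(
  rows="0.02 -0.05 0 0 0 0 1;0.02 -0.15 0 0 0 0 1;0.02 -0.27 0 0 0 0 1;0.02 -0.39 0 0 0 0 1;0.02 -0.51 0 0 0 0 1;0.02 -0.62 0 0 0 0 1;0.02 -0.7 0.02 0 0 0 1;0.02 -0.75 0.04 0 0 0 1;0.02 -0.76 0.05 0 0 0 1;0.02 -0.76 0.05 0 0 0 1;0.02 -0.76 0.05 0 0 0 1",
)

```text
clock: 60.15
eef_pos: [525.2, 391.4, 200.7]
tool_rot: [3.14, 0.001, -3.119]
force: [0.2, 0.8, -0.9]
width: -0.1
gripper_force: 0.0
```

Call:
move_arm(
  rows="0 0 0.04 0 0 0 1;0 0 0.1 0 0 0 1;0 0 0.17 0 0 0 1;0 0 0.22 0 0 0 1;0 0 0.25 0 0 0 1;0 0 0.25 0 0 0 1;0 0 0.25 0 0 0 1",
)

```text
clock: 60.73
eef_pos: [524.5, 392.1, 124.7]
tool_rot: [3.141, -0.001, -3.117]
force: [-0.8, -0.4, -0.1]
width: -0.2
gripper_force: 0.0
```

Call:
move_arm(
  rows="-0.02 0 0 0 0 0 1;-0.04 0 0 0 0 0 1;-0.06 0 0 0 0 0 1;-0.07 0 0 0 0 0 1;-0.075 0 0 0 0 0 1;-0.08 0 0 0 0 0 1;-0.083 0 0 0 0 0 1;-0.085 0 0 0 0 0 1;-0.0874 0 0 0 0 0 1;-0.0874 0 0 0 0 0 1;-0.0874 0 0 0 0 0 1",
)

```text
clock: 61.65
eef_pos: [550.6, 391.7, 125.1]
tool_rot: [-3.141, -0.001, -3.118]
force: [-2.3, -1.0, 0.3]
width: 0.3
gripper_force: 1.0
```

Call:
move_arm(
  rows="0.02 0 0 0 0 0 1;0.06 0 0 0 0 0 1;0.07 0 -0.06 0 0 0 1;0.07 0 -0.16 0 0 0 1;0.07 0 -0.26 0 0 0 1;0.07 0 -0.34 0 0 0 1;0.07 -0.08 -0.4 0 0 0 1;0.07 -0.2 -0.44 0 0 0 1;0.07 -0.32 -0.44 0 0 0 1;0.07 -0.44 -0.44 0 0 0 1;0.07 -0.56 -0.44 0 0 0 1;0.07 -0.68 -0.44 0 0 0 1",
)

```text
clock: 62.65
eef_pos: [534.8, 185.7, 257.3]
tool_rot: [-3.141, 0.001, -3.118]
force: [0.1, 0.8, 0.8]
width: -0.2
gripper_force: 0.0
```

Call:
move_arm(
  rows="0.1 -0.1 0 0 0 0 1;0.2 -0.2 0 0 0 0 1;0.28 -0.32 0 0 0 0 1;0.3 -0.44 0 0 0 0 1;0.3 -0.56 0 0 0 0 1;0.3 -0.68 0 0 0 0 1;0.3 -0.8 0 0 0 0 1;0.3 -0.9 0 0 0 0 1;0.3 -1 0 0 0 0 1;0.3 -1 0 0 0 0 1",
)

```text
clock: 63.48
eef_pos: [451.6, -121.6, 256.7]
tool_rot: [-3.138, -0.0, -3.128]
force: [1.0, -0.7, -0.3]
width: 0.1
gripper_force: 0.0
```

```bash
python3 ball.py; python3 look.py pics/c8.png >/dev/null
```

```text
[[146 145 133 142 137 136 136 137 137 139 140 139 144 144 142 143]
 [139 141 130 146 139 138 136 138 136 141 138 104  57  50  35  49]
 [136 132 129 144 138 138 141 141 142 138 109  72  41  45  52  66]
 [144 143 137 143 141 148 144 147 148 132  97  55  47  49  49  67]
 [152 149 139 143 147 145 106  75  79  95  68  49  51  49  52  65]
 [152 151 134 146 103  74   1  11   5  15  15  24  55  51  52  65]
 [157 157 137 105   9  17  28  22  18  14  14  15  31  52  52  68]
 [139 144 132  44  18  27  28  25  22  23  27   9  23  36  54  67]
 [146 145  98  17  32  44  39  33  25  22  21  17  20  20  58  65]
 [150 151 107  22  35  60  46  35  32  24  26  17  17  21  56  75]
 [157 157 107  22  32  36  38  30  31  26  20  17  16  18  57  74]
 [159 165 155  24  25  28  36  26  26  25  14  18  15  28  55  75]
 [159 164 161  93  25  27  30  27  22  22  16  14  24  49  52  51]
 [160 164 157 152  70  23  20  22  16  12   8  26  55  60  56  49]
 [161 157 144 103  60  64  41  62  11  13  39  55  57  66  58  54]
 [156 158 147 141 128 106 145 177  44  41  53  53  48  51  61  73]
 [151 150 143 137 146 150 16
[... 576 characters left out ...]
[144 135 149 142 138 147 147   8  17  14  47  52  52  49  62  71]]
0.4 [ 97.06 208.73] 0.5 [ 96.98 205.71] 0.6 [ 97.04 202.68] 0.7 [ 97.23 199.67] 0.8 [ 97.54 196.71] 0.9 [ 97.98 193.85] 1.0 [ 98.53 191.11] 
B 243 [197.57 185.48] bench [616.29 153.32] shelf [611.03 144.67]
V 39 [186.88 181.22] bench [622.87 174.91] shelf [616.99 164.6 ]
V 39 [217.38 182.72] bench [621.06  97.73] shelf [615.29  92.11]
B 321 [168.23 228.84] bench [501.03 225.13] shelf [502.5  212.29]
B 322 [198.72 231.55] bench [496.06 145.6 ] shelf [497.82 137.41]
V 38 [242.26 232.05] bench [498.79  31.32] shelf [500.45  29.74]
B 324 [229.15 234.32] bench [490.93  66.28] shelf [492.99  62.72]
63.5833 [ 451.91 -115.69  257.04]
```

View pics/c8.png

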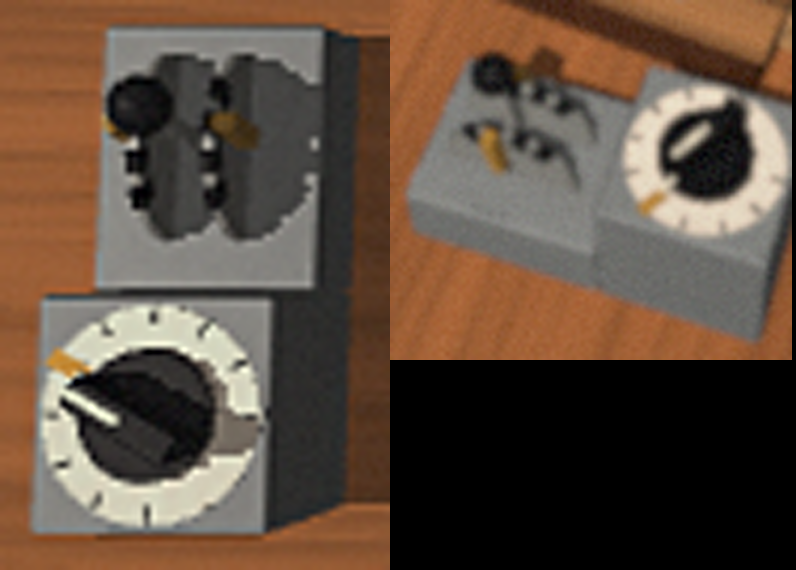

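```bash
python3 -c "
from cell import *
print(finish_job())"
```

```text
the job is handed in; nothing more can be done
None
```

The job is handed in at about 64 s: two vases on the back strip (one was knocked aside mid-run and put back), three beakers on the front strip, then the dial about 1–2° from the brass mark, and last the lever at about 0.79 rad in the brass notch. The vases measured within about 2 mm of the strip line, and the result of the judging was not shown.

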